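# Hold the light-well cover over the colony counter's screw holes

### The job

Swing the colony counter's magnifier by its orange knob out to its left until it is fully home in its end detent. Then pick up the grey aluminium cover plate by its handle and hold it level, green-striped edge to the counter's front and about a centimetre above the light well, its four holes straight over the four threaded holes so that I can start the screws; finish while still holding it steadily there. The plate must never touch the counter, and leave the dishes, screw tray, screwdriver and bottle where they are.

Things in the scene. Friction and masses are not known exactly. Their poses are not given: they have to be found in the camera images.
- cover: grey aluminium cover plate, 120 (its x) x 150 (y) x 6 mm, 0.2-0.4 kg, flat on the bench at the start, black bridge handle on its middle. Origin: centre of its underside; z up. Four 12 mm through holes; a green stripe on top marks its front (-x) edge, where the holes are further apart. Fitted, its x, y point as those of counter (one way round only)
- handle (a point): middle of the cover's handle bar, 36 mm above the plate's underside, over its centre: straight bar 70 mm long (along plate x), 12 mm wide (y), 14 mm high, with 23 mm of free air between plate and bar
- counter: colony counter, fixed: white housing 250 (its x) x 270 (y) x 70 mm high, green foot band, open round light well 76 mm across in its flat top, display and keys on the rear (+x) strip, steel post with the magnifier at the rear left corner. Origin: centre of its underside; x points from its front (robot side) to its rear; z up
- well_top (a point): centre of the light well at the level of the housing's top face, 70 mm above the bench; the middle of the four threaded holes, i.e. the cover's origin belongs straight above it; its axes are the counter's
- magnifier (a joint): angle of the magnifier's swing arm about the upright post, rad: 0 = lens over the well; grows clockwise seen from above (lens swings out over the counter's left, +y, side) to 1.75 = its end detent: a stop on the post. A stiff friction hinge (0.15 N m) holds the arm wherever it is left, at the stop too; fully home means pushed up to the stop
- magnifier_hinge (a point): point on the magnifier's upright hinge axis, at the level of knob (195 mm above the bench)
- knob (a point): orange upright round knob on the far rim of the magnifier, 18 mm in diameter, 47 mm tall (from 168 to 215 mm above the bench); this point is on its axis 195 mm above the bench, 203 mm from the hinge axis. The black lens ring, 92 mm across, lies flat from 154 to 166 mm above the bench, between the knob and the post
- cover_hole0 (a point): centre of the cover plate's front left hole, 12 mm across, at the underside; (-45, 60) mm (x, y) from the plate's origin
- thread0 (a point): mouth of the counter's front left threaded hole (brass-rimmed, 6 mm across), at the top face; (-45, 60) mm (x, y) from well_top in the counter's axes
- cover_hole1 (a point): centre of the cover plate's front right hole, 12 mm across, at the underside; (-45, -60) mm (x, y) from the plate's origin
- thread1 (a point): mouth of the counter's front right threaded hole (brass-rimmed, 6 mm across), at the top face; (-45, -60) mm (x, y) from well_top in the counter's axes
- cover_hole2 (a point): centre of the cover plate's rear left hole, 12 mm across, at the underside; (45, 45) mm (x, y) from the plate's origin
- thread2 (a point): mouth of the counter's rear left threaded hole (brass-rimmed, 6 mm across), at the top face; (45, 45) mm (x, y) from well_top in the counter's axes
- cover_hole3 (a point): centre of the cover plate's rear right hole, 12 mm across, at the underside; (45, -45) mm (x, y) from the plate's origin
- thread3 (a point): mouth of the counter's rear right threaded hole (brass-rimmed, 6 mm across), at the top face; (45, -45) mm (x, y) from well_top in the counter's axes
- dish_a: petri dish with black agar, 90 mm across, 16 mm high; origin under its centre. Leave alone
- dish_b: petri dish with cream agar, 90 mm across, 16 mm high; origin under its centre. Leave alone
- dish_c: petri dish with reddish agar, 90 mm across, 16 mm high; origin under its centre. Leave alone
- dish_stack: stack of five petri dishes, 90 mm across, 80 mm high; origin under its centre. Leave alone
- screw_tray: open steel tray with brass screws, 100 x 75 x 24 mm; origin under its centre. Leave alone
- screwdriver: screwdriver with an orange handle lying on the bench, along its x. Leave alone
- reagent: amber bottle, 70 mm across, 120 mm high; origin under its centre. Leave alone
There are look-alikes about, which are no part of the job. What is meant by the cover is not red, and is the smaller of those in its own colour.

How it is judged:
By the outcome, as a careful person would: the job done as asked, in the order asked, and still so for the second after the job is handed in, while the arm keeps its last pose, push and grip.
It also fails if it takes over 59 s, if anything falls off the work surface, if the arm or the gripper's body presses on something with over 40 N, if the wrist force passes 120 N, or if a joint passes its speed limit or range.

### The arm

A 6-joint arm with a two-finger parallel gripper is mounted at the origin on the work surface. World frame = base frame: x ahead of the robot, y to its left, z up, the work surface at z = 0. Lengths are in m, angles in degrees, forces in N, time in s.
With the tool pointing down it reaches from about 0.3 to 0.75 m from the base axis. Payload 8.5 kg.
Tool frame: the origin (TCP) lies midway between the tips of the shut fingers; the grasp point (between the pads) lies 19 mm behind it; y points along the fingers, z is the direction in which the jaws open and shut, and the axes are right-handed (so a half turn about y gives the same grasp; the last joint's range is limited). The gripper opens to 85 mm and grips with 20 to 120 N. Pads are 22 mm wide; open, the fingers measure 114 mm over their backs; the gripper's body (76 mm by 85 mm) begins 54 mm behind the grasp point. The pads swing forward as they close: fully open they stand 13 mm farther back than shut.
Start: joints at [52.179, 21.807, 74.336, -0, 83.858, -12.336], TCP at [0.237, 0.496, 0.231] pointing down, gripper open.
Joint ranges: [-178.18, 178.18], [-50.72, 133.34], [12.68, 142.11], [-81.47, 261.47], [9.98, 163.14], [-165.26, 165.26]. Speed limits (degrees/s): [136.94, 136.94, 180, 180, 180, 180].

### API

Orientations are given as a 3x3 rotation matrix whose columns are the frame's x, y, z axes.
In Python, from rig import status, imaging, job gives the robot as it stands. The module is installed in compiled form; this text tells all that it offers.
- The arm moves only by the tool jog_arm, never from a script. Its argument "rows" is a list of rows, each an object of numbers: "hand": the opening, from 0 (shut) to 1 (fully open); "dx", "dy", "dz": the shift along the tool's x, y, z in cm; "ax", "ay", "az": the turn, a rotation vector about the tool's x, y, z in degrees. In form: [{"hand": .., "dx": .., "dy": .., "dz": .., "ax": .., "ay": .., "az": ..}, ...]. A call has exactly 5 rows; each row shifts and turns the commanded pose from where the row before left it, along the tool's axes as they then stand; what a row does not reach is not made up. A row lasts 1/12 s, in which the tool goes at most 41.7 mm and 7.16 degrees, less where a joint would pass 70% of its speed; a pose out of reach is approached as far as the arm can. A call is refused whole if a number of a shift passes 4.17 or a number of a turn 7.16, either way. A call with a gripper value outside its range is refused whole. The fingers move at their own pace and stop on an object; "newtons" is the grip in N (left out, the last holds). Time passes only in rows, so rows that do not move let the fingers close, or fill a call up. It gives the time, the measured TCP pose, the force and the opening at its end, in the units of the state.
- status.observe(): the state, without advancing time (a new reading comes with each control period).
- imaging.get_image(name): name is "side" or "top" or "wrist"; returns the picture (400x640x3 uint8, red, green, blue); there is no depth.
- imaging.camera_model(name): a dict with "K" (3x3 intrinsics, pixels), "distortion" ([k1, k2, p1, p2, k3] as OpenCV has them; the pictures are not rectified), "position" and "rotation" of the camera in the world; the wrist camera has in their place "tool_from_camera" (4x4, takes a point from camera to tool coordinates, whose origin is the TCP and whose axes are the tool frame's). Camera axes: x right, y down, z forward; pixel columns grow to the right and rows downward; lengths in m; the calibration is good to about 2 mm. A picture is of the moment at which its call begins: read the wrist's pose just before it. camera_model takes no time and is no camera call.
- job.close_job(): hands the job in, once; it reports no verdict.
The state is a dict: "time_s": time; "q": joint angles; "qvel": joint speeds; "joint_efforts": joint torques, N m; "position": TCP position; "tool_rot": TCP orientation; "ft_force": force on the tool from outside, world axes, zero at the start; "wrist_torque": the same for the moment, N m; "grip_width": finger opening in m.
Only numpy, scipy, OpenCV 4.12 (cv2) and the standard library are available. Lean on these libraries where they do the work, as an engineer would, in place of code of your own. Each camera call takes 0.05 s, during which the arm holds its last target.

## Working session

There is one attempt and no reset: what is moved stays moved. The work goes in short steps, Python scripts to look and compute and a tool call to move; the robot and the scene stay as the last step left them, time stands still between calls to the robot, and variables do not carry over. Pictures are saved under pics/ and viewed, and the job is handed in when it is done.

Besides the shell and the picture viewer there is one more tool, called as a command line: name --argument value ..., lists and objects as JSON in quotes. jog_arm: Moves the arm, as the interface text tells. Its arguments: {"type":"object","properties":{"rows":{"type":"array"},"newtons":{"type":"number"}},"required":["rows"]}

```bash
mkdir -p pics; python3 - <<'E'
from rig import status, imaging
import cv2,json
s=status.observe(); print(s)
for n in ["side","top","wrist"]:
    m=imaging.camera_model(n); print(n,m)
    im=imaging.get_image(n); cv2.imwrite(f"pics/{n}0.png",im[:,:,::-1])
E
```

```text
{'time_s': 0.0, 'q': array([ 5.21786043e+01,  2.18399697e+01,  7.43826071e+01, -7.39249615e-04,
        8.38585290e+01, -1.23380322e+01]), 'qvel': array([ 0.01974997, -0.02006534,  0.05563212,  0.02098851,  0.02471181,
       -0.04912218]), 'joint_efforts': array([ 9.80403493e-04, -4.48467743e+01, -2.31280696e+01, -1.55252287e-04,
        4.85447745e-03,  2.84683082e-06]), 'position': array([0.23648434, 0.49625052, 0.23073398]), 'tool_rot': array([[ 9.02710723e-01, -8.57892480e-04,  4.30247154e-01],
       [-4.30247912e-01, -1.12605610e-03,  9.02710068e-01],
       [-2.89945748e-04, -9.99998998e-01, -1.38560936e-03]]), 'ft_force': array([-0.81417087,  0.93412897,  0.22450749]), 'wrist_torque': array([ 0.00204418, -0.04819494,  0.02508083]), 'grip_width': 0.08534966470531657}
side {'K': array([[472.25182095,   0.        , 316.65107794],
       [  0.        , 472.25182095, 195.5301302 ],
       [  0.        ,   0.        ,   1.        ]]), 'distortion': array([-0.01699264,  0.        ,  0.        ,  0.        ,  0.        ]), 'position': array([ 0.32625478, -1.11179541,  1.25985548]), 
[... 545 characters left out ...]
69226,  0.02448876, -0.00396018],
       [ 0.00204487, -0.07774733, -0.996971  ]])}
wrist {'K': array([[301.81479073,   0.        , 314.58223385],
       [  0.        , 301.81479073, 198.57634104],
       [  0.        ,   0.        ,   1.        ]]), 'distortion': array([-0.03948717,  0.        ,  0.        ,  0.        ,  0.        ]), 'tool_from_camera': array([[-4.10555223e-04,  9.54944489e-01,  2.96784189e-01,
        -7.52049409e-02],
       [ 8.15075690e-04, -2.96783796e-01,  9.54944351e-01,
        -1.43170303e-01],
       [ 9.99999584e-01,  6.33958969e-04, -6.56505901e-04,
         7.99651613e-05],
       [ 0.00000000e+00,  0.00000000e+00,  0.00000000e+00,
         1.00000000e+00]])}
```

View pics/side0.png

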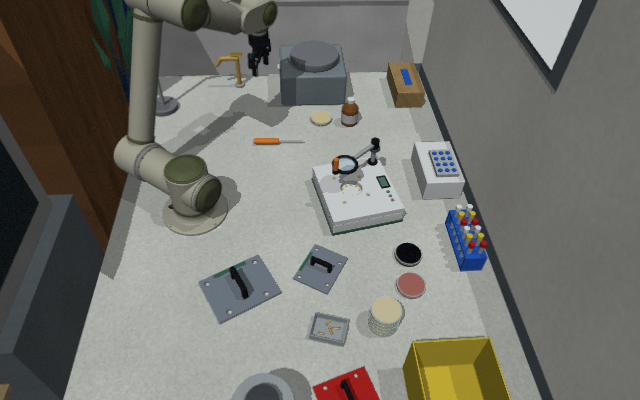

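View pics/top0.png

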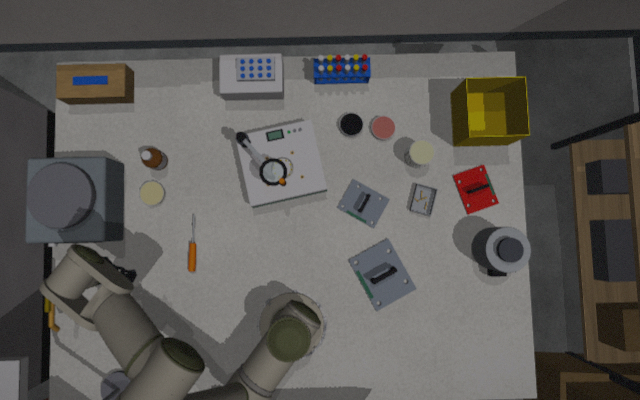

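View pics/wrist0.png

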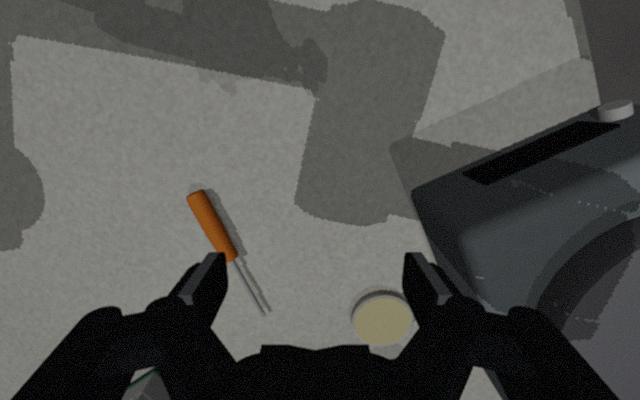

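Candidates for the cover in the top view are the small grey plate (363,203), the larger grey plate (381,273) and the red plate (475,189). By the description it is the small grey one. I'll check it, and the counter, in close crops.

```bash
python3 - <<'E'
import cv2
t=cv2.imread("pics/top0.png"); s=cv2.imread("pics/side0.png")
cv2.imwrite("pics/c_cov_top.png",cv2.resize(t[170:240,325:425],None,fx=8,fy=8,interpolation=cv2.INTER_CUBIC))
cv2.imwrite("pics/c_cnt_top.png",cv2.resize(t[112:212,225:335],None,fx=6,fy=6,interpolation=cv2.INTER_CUBIC)[:600])
cv2.imwrite("pics/c_cov_side.png",cv2.resize(s[235:300,280:360],None,fx=9,fy=9,interpolation=cv2.INTER_CUBIC))
cv2.imwrite("pics/c_cnt_side.png",cv2.resize(s[130:235,300:410],None,fx=5.5,fy=5.5,interpolation=cv2.INTER_CUBIC))
E
```

```text
(no output)
```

View pics/c_cov_top.png

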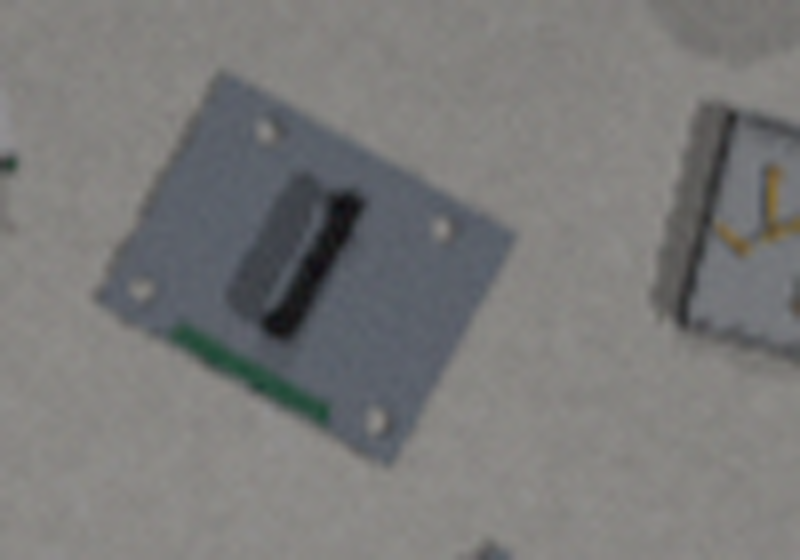

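View pics/c_cnt_top.png

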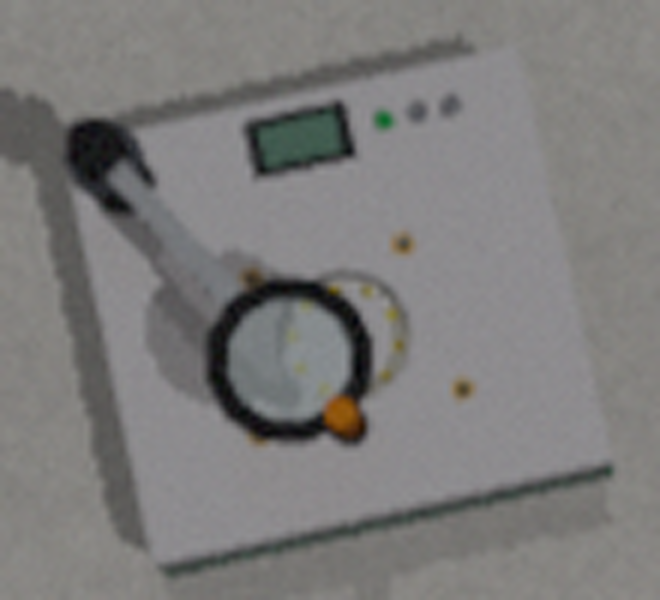

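View pics/c_cov_side.png

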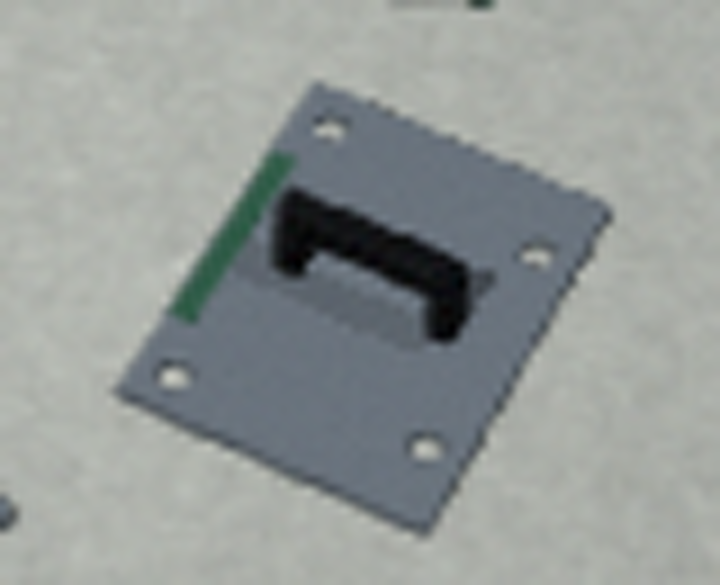

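View pics/c_cnt_side.png

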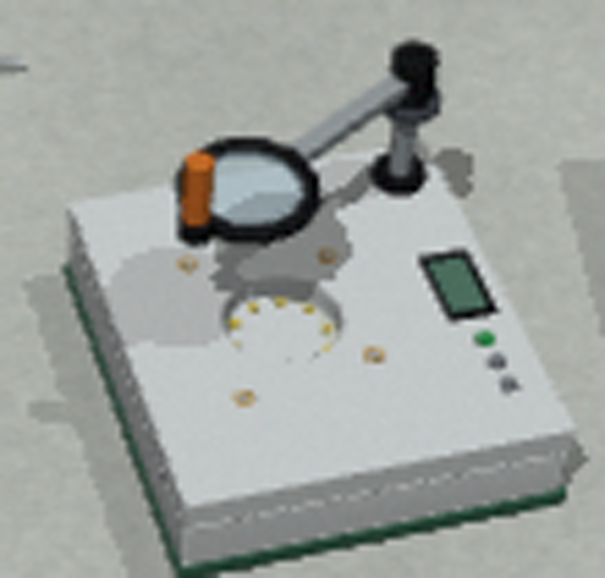

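```bash
cat > h.py <<'E'
import numpy as np,cv2
from scipy.optimize import least_squares
from rig import imaging,status
CM={n:imaging.camera_model(n) for n in("side","top","wrist")}
def cam(n,st=None):
    m=CM[n]
    if n=="wrist":
        T=np.eye(4);T[:3,:3]=st["tool_rot"];T[:3,3]=st["position"]
        T=T@m["tool_from_camera"];return m,T[:3,:3],T[:3,3]
    return m,np.array(m["rotation"]),np.array(m["position"])
def proj(n,P,st=None):
    m,R,p=cam(n,st);P=np.atleast_2d(P).astype(float)
    return cv2.projectPoints(P,cv2.Rodrigues(R.T)[0],-R.T@p,m["K"],m["distortion"])[0].reshape(-1,2)
def atz(n,uv,z,st=None):
    m,R,p=cam(n,st)
    d=cv2.undistortPoints(np.array(uv,float).reshape(-1,1,2),m["K"],m["distortion"]).reshape(-1,2)
    d=np.c_[d,np.ones(len(d))]@R.T
    return p+d*((z-p[2])/d[:,2])[:,None]
def fit(loc,obs,z):  # planar pose; obs list of (cam,uv or nan, st)
    loc=np.array(loc,float)
    def W(v):
        c,s=np.cos(v[2]),np.sin(v[2]);return np.c_[loc[:,0]*c-loc[:,1]*s+v[0],loc[:,0]*s+loc[:,1]*c+v[1],np.full(len(loc),z)]
    def f(v):
        r=np.concatenate([(proj(n,W(v),st)-uv).ravel() for n,uv,st in obs]);return np.nan_to_num(r)
    A=atz(obs[0][0],obs[0][1],z,obs[0][2]);ok=~np.isnan(A[:,0])
    c0=(loc[ok,0]+1j*loc[ok,1]);w=A[ok,0]+1j*A[ok,1]
    a=np.angle(np.sum((w-w.mean())*np.conj(c0-c0.mean())));t=w.mean()-c0.mean()*np.exp(1j*a)
    r=least_squares(f,[t.real,t.imag,a]);return r.x,f(r.x),W(r.x)
def crop(uv,s,off): return (np.array(uv,float)+.5)/s-.5+np.array(off)
CH=[(-.045,.06),(-.045,-.06),(.045,.045),(.045,-.045)]
E
python3 - <<'E'
from h import *
np.set_printoptions(precision=4,suppress=True)
nan=np.nan
ct=crop([(142,289),(377,420),(268,130),(442,229)],8,(325,170))
cs=crop([(331,129),(174,377),(537,257),(426,449)],9,(280,235))
for o in ([("top",ct,None)],[("side",cs,None)],[("top",ct,None),("side",cs,None)]):
    v,r,W=fit(CH,o,.003);print("cover",v[:2],np.degrees(v[2]),r)
kt=crop([(259,437),(463,389),(252,277),(403,243)],6,(225,112)); 
ks=crop([(188,264),(245,398),(328,256),(374,355)],5.5,(300,130))
for o in ([("top",kt,None)],[("side",ks,None)],[("top",kt,None),("side",ks,None)]):
    v,r,W=fit(CH,o,.07);print("well",v[:2],np.degrees(v[2]),r)
kn=[("top",crop([(343,412)],6,(225,112))),("side",crop([(200,162)],5.5,(300,130)))]
for n,u in kn: print("knobtop",n,atz(n,u,.213))
for n,u in [("top",crop([(103,147)],6,(225,112))),("side",crop([(414,55)],5.5,(300,130)))]:
    for z in (.18,.195,.21): print("post",n,z,atz(n,u,z))
E
```

```text
cover [ 0.4211 -0.2638] -30.681193549046647 [-0.0422 -0.0219 -0.0688 -0.0169 -0.043   0.1125  0.1542 -0.0736]
cover [ 0.4171 -0.2654] -30.915205721211187 [ 0.0687  0.1366  0.0178  0.0418  0.0045 -0.1004 -0.0869 -0.0667]
cover [ 0.4189 -0.2645] -30.818610853783497 [ 0.1647  0.5352  0.1029  0.6137  0.2124  0.7034  0.3837  0.5721  0.5462
 -0.099   0.5837 -0.1923  0.5102 -0.3796  0.4883 -0.3477]
well [0.5458 0.0197] 11.506017968276687 [ 0.0434 -0.2806  0.05   -0.0175 -0.1602  0.1901  0.0665  0.1105]
well [0.5438 0.0198] 11.5284077977667 [ 0.1252  0.1026 -0.0692 -0.0105 -0.0483  0.0462 -0.0046 -0.1244]
well [0.5448 0.0197] 11.506557659747541 [ 0.0228  0.0005  0.031   0.2624 -0.1811  0.4685  0.0469  0.3881  0.407
  0.0909  0.2131 -0.0213  0.2328  0.0415  0.2769 -0.128 ]
knobtop top [[0.4849 0.0111 0.213 ]]
knobtop side [[0.4828 0.0128 0.213 ]]
post top 0.18 [[0.6346 0.139  0.18  ]]
post top 0.195 [[0.6311 0.1366 0.195 ]]
post top 0.21 [[0.6277 0.1341 0.21  ]]
post side 0.18 [[0.634 0.142 0.18 ]]
post side 0.195 [[0.6297 0.1245 0.195 ]]
post side 0.21 [[0.6255 0.1071 0.21  ]]
```

The close crop shows the small grey plate with its green front stripe, four holes and black bridge handle, so that is the cover. The post, ring and knob are clear on the counter, and the magnifier already stands about 13° out. I'll rise and turn the jaws tangential to the knob's path first.

jog_arm --rows '[{"hand": 1,"dy": -0.5,"ay": -6.6},{"hand": 1,"dy": -0.5,"ay": -6.6},{"hand": 1,"dy": -0.5,"ay": -6.6},{"hand": 1,"dy": -0.5,"ay": -6.6},{"hand": 1,"dy": -0.5,"ay": -6.6}]'

```text
invalid input at $.rows[0]: expected keys hand, dx, dy, dz, ax, ay, az
```

jog_arm --rows '[{"hand": 1,"dy": -0.5,"ay": -6.6},{"hand": 1,"dy": -0.5,"ay": -6.6},{"hand": 1,"dy": -0.5,"ay": -6.6},{"hand": 1,"dy": -0.5,"ay": -6.6},{"hand": 1,"dy": -0.5,"ay": -6.6}]'

```text
invalid input at $.rows[0]: expected keys hand, dx, dy, dz, ax, ay, az
```

```bash
cat >> h.py <<'E'
def go(target,st=None,yaw=None):
    st=st or status.observe();R=np.array(st["tool_rot"]);d=R.T@(np.array(target)-st["position"])*100
    z=R[:,2];y0=np.degrees(np.arctan2(z[1],z[0]))
    print("t",round(st["time_s"],2),"p",np.round(st["position"],4),"zyaw",round(y0,2),"tilt",np.round(R[2],4),"w",round(st["grip_width"],4),"F",np.round(st["ft_force"],1),"q",np.round(st["q"],1))
    print("dxyz cm",np.round(d,2), "ay",None if yaw is None else round(-((yaw-y0+180)%360-180),2))
E
python3 -c "
from h import *
go([.484,.012,.25],yaw=130)"
```

```text
t 0.15 p [0.2365 0.4963 0.2309] zyaw 64.52 tilt [-2.0e-04 -1.0e+00 -1.1e-03] w 0.0855 F [-0.6 -0.1 -0.2] q [ 52.2  21.8  74.4  -0.   83.9 -12.3]
dxyz cm [ 43.18  -1.89 -33.07] ay -65.48
```

All keys are needed.

jog_arm --rows '[{"hand": 1,"dx": 0,"dy": -0.5,"dz": 0,"ax": 0,"ay": -6.6,"az": 0},{"hand": 1,"dx": 0,"dy": -0.5,"dz": 0,"ax": 0,"ay": -6.6,"az": 0},{"hand": 1,"dx": 0,"dy": -0.5,"dz": 0,"ax": 0,"ay": -6.6,"az": 0},{"hand": 1,"dx": 0,"dy": -0.5,"dz": 0,"ax": 0,"ay": -6.6,"az": 0},{"hand": 1,"dx": 0,"dy": -0.5,"dz": 0,"ax": 0,"ay": -6.6,"az": 0}]'

```text
time_s: 0.57
position: [0.2366, 0.4964, 0.2563]
tool_rot: [[0.991, -0.0, -0.136], [0.136, -0.001, 0.991], [-0.0, -1.0, -0.0]]
ft_force: [-0.1, -0.3, -0.5]
grip_width: 0.0856
```

jog_arm --rows '[{"hand": 1,"dx": 0,"dy": -0.5,"dz": 0,"ax": 0,"ay": -6.6,"az": 0},{"hand": 1,"dx": 0,"dy": -0.5,"dz": 0,"ax": 0,"ay": -6.6,"az": 0},{"hand": 1,"dx": 0,"dy": -0.5,"dz": 0,"ax": 0,"ay": -6.6,"az": 0},{"hand": 1,"dx": 0,"dy": -0.5,"dz": 0,"ax": 0,"ay": -6.6,"az": 0},{"hand": 1,"dx": 0,"dy": -0.5,"dz": 0,"ax": 0,"ay": -6.6,"az": 0}]'

```text
time_s: 0.98
position: [0.2366, 0.4964, 0.2813]
tool_rot: [[0.757, -0.0, -0.654], [0.654, -0.001, 0.757], [-0.001, -1.0, -0.0]]
ft_force: [-1.2, 0.4, -0.3]
grip_width: 0.0854
```

```bash
python3 -c "
from h import *
go([.484,.012,.26],yaw=130)"
```

```text
t 0.98 p [0.2366 0.4964 0.2813] zyaw 130.84 tilt [-7.e-04 -1.e+00 -1.e-04] w 0.0854 F [-1.2  0.4 -0.3] q [ 52.2  20.1  68.7  -0.   91.2 -78.7]
dxyz cm [-12.96   2.15 -52.82] ay 0.84
```

jog_arm --rows '[{"hand": 1,"dx": -0.86,"dy": 0,"dz": -3.5,"ax": 0,"ay": 0,"az": 0},{"hand": 1,"dx": -0.86,"dy": 0,"dz": -3.5,"ax": 0,"ay": 0,"az": 0},{"hand": 1,"dx": -0.86,"dy": 0,"dz": -3.5,"ax": 0,"ay": 0,"az": 0},{"hand": 1,"dx": -0.86,"dy": 0,"dz": -3.5,"ax": 0,"ay": 0,"az": 0},{"hand": 1,"dx": -0.86,"dy": 0,"dz": -3.5,"ax": 0,"ay": 0,"az": 0}]'

```text
time_s: 1.4
position: [0.3178, 0.3339, 0.2811]
tool_rot: [[0.76, -0.0, -0.65], [0.65, -0.0, 0.76], [-0.0, -1.0, 0.0]]
ft_force: [1.3, -0.1, -0.2]
grip_width: 0.0854
```

jog_arm --rows '[{"hand": 1,"dx": -0.86,"dy": 0,"dz": -3.5,"ax": 0,"ay": 0,"az": 0},{"hand": 1,"dx": -0.86,"dy": 0,"dz": -3.5,"ax": 0,"ay": 0,"az": 0},{"hand": 1,"dx": -0.86,"dy": 0,"dz": -3.5,"ax": 0,"ay": 0,"az": 0},{"hand": 1,"dx": -0.86,"dy": 0,"dz": -3.5,"ax": 0,"ay": 0,"az": 0},{"hand": 1,"dx": -0.86,"dy": 0,"dz": -3.5,"ax": 0,"ay": 0,"az": 0}]'

```text
time_s: 1.82
position: [0.3989, 0.1728, 0.2813]
tool_rot: [[0.76, -0.0, -0.65], [0.65, 0.0, 0.76], [-0.0, -1.0, 0.0]]
ft_force: [0.7, 0.2, -0.4]
grip_width: 0.0854
```

jog_arm --rows '[{"hand": 1,"dx": -0.86,"dy": 0,"dz": -3.5,"ax": 0,"ay": 0,"az": 0},{"hand": 1,"dx": -0.86,"dy": 0,"dz": -3.5,"ax": 0,"ay": 0,"az": 0},{"hand": 1,"dx": -0.86,"dy": 0,"dz": -3.5,"ax": 0,"ay": 0,"az": 0},{"hand": 1,"dx": -0.86,"dy": 0,"dz": -3.5,"ax": 0,"ay": 0,"az": 0},{"hand": 1,"dx": 0,"dy": 0,"dz": 0,"ax": 0,"ay": 0,"az": 0}]'

```text
time_s: 2.23
position: [0.4656, 0.0411, 0.2806]
tool_rot: [[0.764, -0.0, -0.646], [0.646, -0.001, 0.764], [-0.001, -1.0, -0.001]]
ft_force: [-0.0, 0.2, -1.1]
grip_width: 0.0852
```

```bash
python3 -c "
from h import *
s=status.observe();go([.484,.012,.178],s,130)
im=imaging.get_image('wrist');cv2.imwrite('pics/w1.png',im[:,:,::-1])
print(proj('wrist',[[.484,.012,.215],[.634,.139,.18]],s))"
```

```text
t 2.23 p [0.4656 0.0411 0.2806] zyaw 130.22 tilt [-1.1e-03 -1.0e+00 -7.0e-04] w 0.0852 F [-0.   0.2 -1.1] q [-9.500e+00  1.140e+01  8.110e+01 -1.000e-01  8.750e+01 -1.397e+02]
dxyz cm [-0.46 10.27 -3.4 ] ay 0.22
[[268.69633796 206.475648  ]
 [282.65085539 373.50819826]]
```

View pics/w1.png

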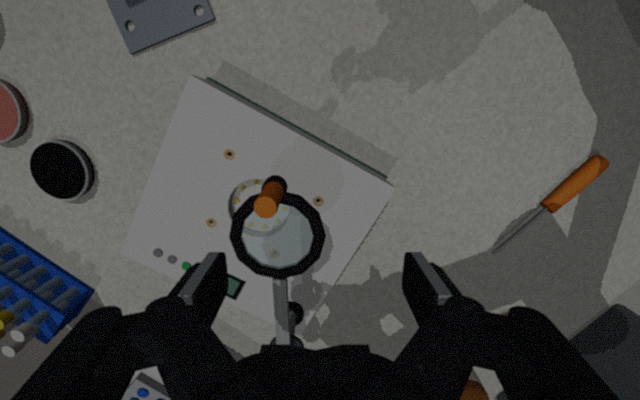

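The wrist picture shows the knob top at (265,208), against a predicted (269,206). It is about 2.5 mm off, so I correct and descend around it.

jog_arm --rows '[{"hand": 1,"dx": -0.4,"dy": 0,"dz": -3.6,"ax": 0,"ay": 0,"az": 0},{"hand": 1,"dx": 0,"dy": 2.6,"dz": 0,"ax": 0,"ay": 0,"az": 0},{"hand": 1,"dx": 0,"dy": 2.6,"dz": 0,"ax": 0,"ay": 0,"az": 0},{"hand": 1,"dx": 0,"dy": 2.6,"dz": 0,"ax": 0,"ay": 0,"az": 0},{"hand": 0.6,"dx": 0,"dy": 2.4,"dz": 0,"ax": 0,"ay": 0,"az": 0}]'

```text
time_s: 2.7
position: [0.4831, 0.0167, 0.178]
tool_rot: [[0.76, -0.001, -0.65], [0.65, 0.0, 0.76], [-0.0, -1.0, 0.001]]
ft_force: [-0.0, 0.0, -0.7]
grip_width: 0.0752
```

jog_arm --rows '[{"hand": 0.4,"dx": 0,"dy": 0,"dz": 0,"ax": 0,"ay": 0,"az": 0},{"hand": 0.4,"dx": 0,"dy": 0,"dz": 0,"ax": 0,"ay": 0,"az": 0},{"hand": 0.4,"dx": 0,"dy": 0,"dz": 0,"ax": 0,"ay": 0,"az": 0},{"hand": 0.4,"dx": 0,"dy": 0,"dz": 0,"ax": 0,"ay": 0,"az": 0},{"hand": 0.4,"dx": 0,"dy": 0,"dz": 0,"ax": 0,"ay": 0,"az": 0}]'

```text
time_s: 3.12
position: [0.4843, 0.0159, 0.1807]
tool_rot: [[0.76, 0.003, -0.65], [0.65, -0.0, 0.76], [0.002, -1.0, -0.002]]
ft_force: [0.2, -1.0, 0.2]
grip_width: 0.0339
```

```bash
python3 -c "
from h import *
s=status.observe();go([.484,.012,.178],s,130)
im=imaging.get_image('wrist');cv2.imwrite('pics/w2.png',im[:,:,::-1])
im=imaging.get_image('side');cv2.imwrite('pics/s2.png',cv2.resize(im[100:250,280:440,::-1],None,fx=4,fy=4,interpolation=2))
h=np.array([.634,.139]);
for a in (0,20,40,60,80,87.4): print(a, h+.203*np.array([np.cos(np.radians(-139.7-a)),np.sin(np.radians(-139.7-a))]))"
```

```text
t 3.12 p [0.4843 0.0159 0.1807] zyaw 130.53 tilt [ 0.0016 -1.     -0.002 ] w 0.0339 F [ 0.2 -1.   0.2] q [ -12.2   17.9   89.4    0.    72.5 -142.7]
dxyz cm [-0.27  0.27 -0.28] ay 0.53
0 [0.47917833 0.00770167]
20 [0.44360855 0.06857206]
40 [0.43100278 0.1379371 ]
60 [0.44288148 0.20743034]
80 [0.47781189 0.26866987]
87.4 [0.49581366 0.28770621]
```

View pics/w2.png

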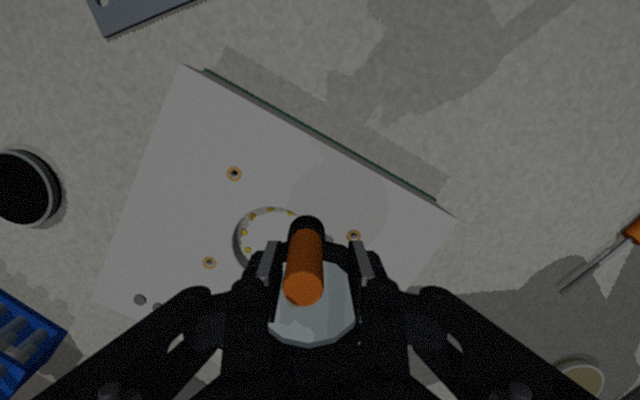

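View pics/s2.png

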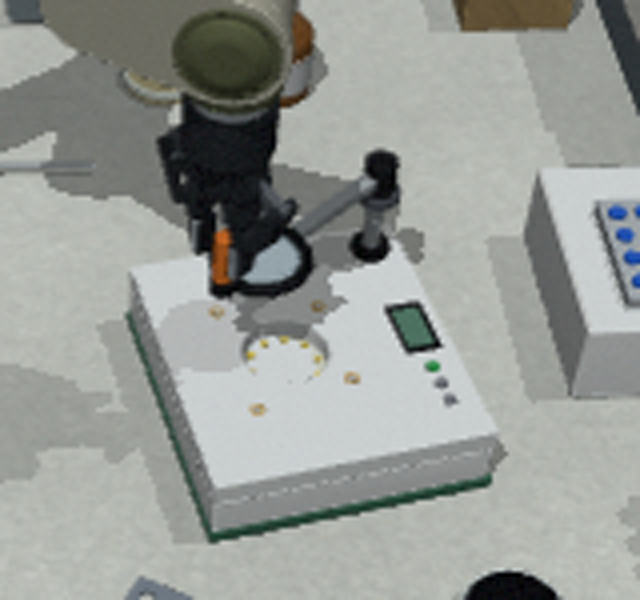

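```bash
python3 - <<'E'
from h import *
np.set_printoptions(precision=4,suppress=True)
# w1 pose
s=dict(position=np.array([.4656,.0411,.2806]),tool_rot=np.array([[.764,0,-.646],[.646,-.001,.764],[-.001,-1,-.001]]))
print("w1 knobtop",atz("wrist",[(265,207)],.215,s),"ring",atz("wrist",[(277.5,234.5)],.163,s))
rt=atz("top",crop([(290,359)],6,(225,112)),.163);rs=atz("side",crop([(247,190)],5.5,(300,130)),.163)
print("ring top,side",rt,rs)
for k,r in ((np.array([.4849,.0111]),rt[0,:2]),(np.array([.4828,.0128]),rs[0,:2])):
    d=(r-k);print(np.linalg.norm(d));d/=np.linalg.norm(d);print("hinge",k+.203*d, np.degrees(np.arctan2(*d[::-1])))
E
```

```text
w1 knobtop [[0.4861 0.0102 0.215 ]] ring [[0.5196 0.0402 0.163 ]]
ring top,side [[0.5203 0.0426 0.163 ]] [[0.5168 0.04   0.163 ]]
0.047340742188361214
hinge [0.6365 0.1461] 41.684760932491415
0.04355127484275121
hinge [0.6414 0.1395] 38.62441271247605
```

jog_arm --rows '[{"hand": 0.4,"dx": -0.1,"dy": 0.2,"dz": 1.4,"ax": 0,"ay": 4,"az": 0},{"hand": 0.4,"dx": 0,"dy": 0,"dz": 1.42,"ax": 0,"ay": 4,"az": 0},{"hand": 0.4,"dx": 0,"dy": 0,"dz": 1.42,"ax": 0,"ay": 4,"az": 0},{"hand": 0.4,"dx": 0.05,"dy": 0,"dz": 1.42,"ax": 0,"ay": 4,"az": 0},{"hand": 0.4,"dx": 0.05,"dy": 0,"dz": 1.42,"ax": 0,"ay": 4,"az": 0}]'

```text
time_s: 3.63
position: [0.4459, 0.0753, 0.1778]
tool_rot: [[0.938, 0.001, -0.347], [0.347, -0.0, 0.938], [0.001, -1.0, -0.001]]
ft_force: [0.1, -0.2, 0.6]
grip_width: 0.0342
```

jog_arm --rows '[{"hand": 0.4,"dx": 0.05,"dy": 0,"dz": 1.42,"ax": 0,"ay": 4,"az": 0},{"hand": 0.4,"dx": 0.05,"dy": 0,"dz": 1.42,"ax": 0,"ay": 4,"az": 0},{"hand": 0.4,"dx": 0.05,"dy": 0,"dz": 1.42,"ax": 0,"ay": 4,"az": 0},{"hand": 0.4,"dx": 0.05,"dy": 0,"dz": 1.42,"ax": 0,"ay": 4,"az": 0},{"hand": 0.4,"dx": 0.05,"dy": 0,"dz": 1.42,"ax": 0,"ay": 4,"az": 0}]'

```text
time_s: 4.05
position: [0.4332, 0.145, 0.1779]
tool_rot: [[1.0, 0.001, -0.005], [0.005, -0.0, 1.0], [0.001, -1.0, -0.0]]
ft_force: [0.0, -0.7, -0.4]
grip_width: 0.0342
```

```bash
python3 - <<'E'
from h import *
s=status.observe();go([.434,.143,.178],s,90)
h=np.array([.637,.143]);d=s["position"][:2]-h;print("r",np.linalg.norm(d),"ang",np.degrees(np.arctan2(d[1],d[0])))
im=imaging.get_image('wrist');cv2.imwrite('pics/w3.png',im[:,:,::-1])
E
```

```text
t 4.05 p [0.4332 0.145  0.1779] zyaw 90.31 tilt [ 1.2e-03 -1.0e+00 -3.0e-04] w 0.0342 F [ 0.  -0.7 -0.4] q [  3.6  15.5  93.6  -0.   70.8 -86.7]
dxyz cm [ 0.08 -0.01 -0.2 ] ay 0.31
r 0.2037968154232703 ang 179.42499107336454
```

View pics/w3.png

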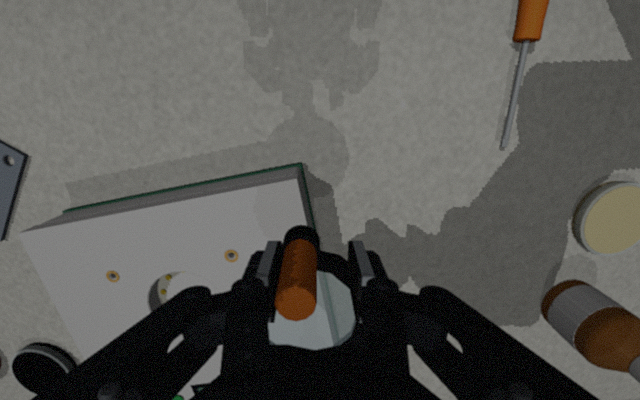

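jog_arm --rows '[{"hand": 0.4,"dx": 0.05,"dy": 0,"dz": 1.42,"ax": 0,"ay": 4,"az": 0},{"hand": 0.4,"dx": 0.05,"dy": 0,"dz": 1.42,"ax": 0,"ay": 4,"az": 0},{"hand": 0.4,"dx": 0.05,"dy": 0,"dz": 1.42,"ax": 0,"ay": 4,"az": 0},{"hand": 0.4,"dx": 0.05,"dy": 0,"dz": 1.42,"ax": 0,"ay": 4,"az": 0},{"hand": 0.4,"dx": 0.05,"dy": 0,"dz": 1.42,"ax": 0,"ay": 4,"az": 0}]'

```text
time_s: 4.52
position: [0.445, 0.2145, 0.1777]
tool_rot: [[0.942, 0.0, 0.335], [-0.335, -0.0, 0.942], [0.0, -1.0, -0.0]]
ft_force: [0.2, -2.8, 0.1]
grip_width: 0.0342
```

jog_arm --rows '[{"hand": 0.4,"dx": 0.05,"dy": 0,"dz": 1.42,"ax": 0,"ay": 4,"az": 0},{"hand": 0.4,"dx": 0.05,"dy": 0,"dz": 1.42,"ax": 0,"ay": 4,"az": 0},{"hand": 0.4,"dx": 0.05,"dy": 0,"dz": 1.42,"ax": 0,"ay": 4,"az": 0},{"hand": 0.4,"dx": 0.05,"dy": 0,"dz": 1.2,"ax": 0,"ay": 3.4,"az": 0},{"hand": 0.4,"dx": 0.03,"dy": 0,"dz": 0.8,"ax": 0,"ay": 2.3,"az": 0}]'

```text
time_s: 4.93
position: [0.4752, 0.2695, 0.1775]
tool_rot: [[0.796, 0.0, 0.605], [-0.605, 0.0, 0.796], [0.0, -1.0, 0.0]]
ft_force: [-1.1, -1.0, 0.8]
grip_width: 0.034
```

```bash
cat >> h.py <<'E'
def mag():
    s=status.observe();go([.4986,.2915,.178],s,43)
    h=np.array([.637,.143]);d=s["position"][:2]-h;print("r",np.linalg.norm(d),"ang",np.degrees(np.arctan2(d[1],d[0])),"Fz tool",s["tool_rot"].T@s["ft_force"],"T",s["wrist_torque"])
E
python3 -c "
from h import *
mag()"
```

```text
t 4.93 p [0.4752 0.2695 0.1775] zyaw 52.75 tilt [ 1.e-04 -1.e+00  1.e-04] w 0.034 F [-1.1 -1.   0.8] q [ 17.1  24.   80.2  -0.   75.8 -35.6]
dxyz cm [ 0.54 -0.05  3.17] ay 9.75
r 0.205422969278853 ang 141.98674910060762 Fz tool [-0.25086199 -0.76502175 -1.43737937] T [-0.0783521   0.10909319 -0.05749238]
```

jog_arm --rows '[{"hand": 0.4,"dx": 0.04,"dy": 0,"dz": 0.7,"ax": 0,"ay": 2,"az": 0},{"hand": 0.4,"dx": 0.04,"dy": 0,"dz": 0.7,"ax": 0,"ay": 2,"az": 0},{"hand": 0.4,"dx": 0.04,"dy": 0,"dz": 0.7,"ax": 0,"ay": 2,"az": 0},{"hand": 0.4,"dx": 0.04,"dy": 0,"dz": 0.7,"ax": 0,"ay": 2,"az": 0},{"hand": 0.4,"dx": 0,"dy": 0,"dz": 0.3,"ax": 0,"ay": 1,"az": 0}]'

```text
time_s: 5.35
position: [0.4966, 0.2915, 0.1774]
tool_rot: [[0.692, 0.0, 0.722], [-0.722, 0.0, 0.692], [0.0, -1.0, 0.0]]
ft_force: [-0.8, -0.6, -0.5]
grip_width: 0.0342
```

```bash
python3 -c "
from h import *
mag()"
```

```text
t 5.35 p [0.4966 0.2915 0.1774] zyaw 43.79 tilt [ 0. -1.  0.] w 0.0342 F [-0.8 -0.6 -0.5] q [ 18.6  26.8  75.3  -0.   77.9 -25.2]
dxyz cm [ 0.14 -0.06  0.14] ay 0.79
r 0.20438887435048733 ang 133.3918404065568 Fz tool [-0.10873156  0.52697891 -1.00488228] T [-0.10531453  0.07973128  0.032939  ]
```

jog_arm --rows '[{"hand": 0.4,"dx": 0,"dy": 0,"dz": 0.25,"ax": 0,"ay": 0.7,"az": 0},{"hand": 0.4,"dx": 0,"dy": 0,"dz": 0.25,"ax": 0,"ay": 0.7,"az": 0},{"hand": 0.4,"dx": 0.02,"dy": 0,"dz": 0.25,"ax": 0,"ay": 0.7,"az": 0},{"hand": 0.4,"dx": 0,"dy": 0,"dz": 0,"ax": 0,"ay": 0,"az": 0},{"hand": 0.4,"dx": 0,"dy": 0,"dz": 0,"ax": 0,"ay": 0,"az": 0}]'

```text
time_s: 5.77
position: [0.5017, 0.2964, 0.1773]
tool_rot: [[0.666, 0.0, 0.746], [-0.746, 0.0, 0.666], [-0.0, -1.0, 0.0]]
ft_force: [-0.2, 0.1, -0.1]
grip_width: 0.0341
```

```bash
python3 -c "
from h import *
mag()"
```

```text
t 5.77 p [0.5017 0.2964 0.1773] zyaw 41.74 tilt [-0.e+00 -1.e+00  2.e-04] w 0.0341 F [-0.2  0.1 -0.1] q [ 18.9  27.5  74.2   0.   78.3 -22.8]
dxyz cm [ 0.16 -0.07 -0.56] ay -1.26
r 0.2045208373802154 ang 131.39968105267243 Fz tool [-0.19065076  0.07990885 -0.13397569] T [ 0.01088849  0.02867227 -0.0013066 ]
```

jog_arm --rows '[{"hand": 0.4,"dx": 0,"dy": 0,"dz": 0.2,"ax": 0,"ay": 0.5,"az": 0},{"hand": 0.4,"dx": 0,"dy": 0,"dz": 0.2,"ax": 0,"ay": 0.5,"az": 0},{"hand": 0.4,"dx": 0.02,"dy": 0,"dz": 0.2,"ax": 0,"ay": 0.5,"az": 0},{"hand": 0.4,"dx": 0,"dy": 0,"dz": 0.2,"ax": 0,"ay": 0.5,"az": 0},{"hand": 0.4,"dx": 0,"dy": 0,"dz": 0,"ax": 0,"ay": 0,"az": 0}]'

```text
time_s: 6.18
position: [0.5039, 0.298, 0.1769]
tool_rot: [[0.638, -0.011, 0.77], [-0.77, -0.009, 0.638], [0.0, -1.0, -0.015]]
ft_force: [-20.4, -22.0, 10.5]
grip_width: 0.0345
```

```bash
python3 -c "
from h import *
mag()
im=imaging.get_image('wrist');cv2.imwrite('pics/w4.png',im[:,:,::-1])"
```

```text
t 6.18 p [0.5039 0.298  0.1769] zyaw 39.64 tilt [ 1.000e-04 -9.999e-01 -1.480e-02] w 0.0345 F [-20.4 -22.   10.5] q [ 19.1  28.1  73.1  -0.3  79.6 -20.4]
dxyz cm [ 0.16 -0.1  -0.82] ay -3.36
r 0.20424159720126178 ang 130.65351268489994 Fz tool [  3.93136169 -10.0500853  -29.91846404] T [-3.31706111  3.18235628 -0.00375736]
```

View pics/w4.png

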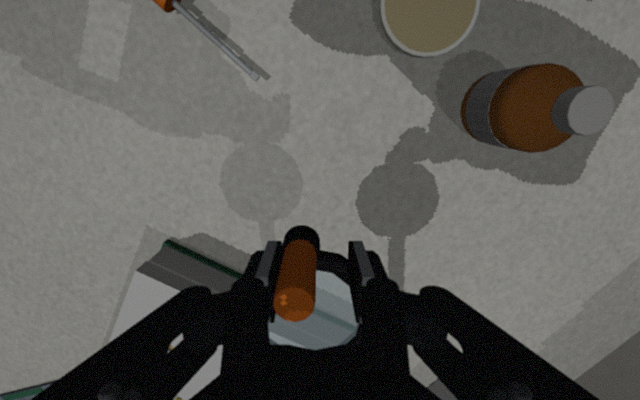

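The stop is reached: 30 N of resistance and the knob at about 132.9°, against a predicted 133°. The wrist picture shows the knob at (294,303) against the pushing finger. I'll back off and rise.

jog_arm --rows '[{"hand": 0.4,"dx": 0,"dy": 0,"dz": -0.6,"ax": 0,"ay": 0,"az": 0},{"hand": 0.4,"dx": 0,"dy": 0,"dz": -0.6,"ax": 0,"ay": 0,"az": 0},{"hand": 0.4,"dx": 0,"dy": 0,"dz": 0,"ax": 0,"ay": 0,"az": 0},{"hand": 0.8,"dx": 0,"dy": 0,"dz": 0,"ax": 0,"ay": 0,"az": 0},{"hand": 0.8,"dx": 0,"dy": -0.5,"dz": 0,"ax": 0,"ay": 0,"az": 0}]'

```text
time_s: 6.65
position: [0.4986, 0.294, 0.1817]
tool_rot: [[0.639, -0.001, 0.769], [-0.769, -0.0, 0.639], [-0.001, -1.0, -0.001]]
ft_force: [-0.7, -0.7, 0.2]
grip_width: 0.0575
```

jog_arm --rows '[{"hand": 1,"dx": 0,"dy": -2,"dz": 0,"ax": 0,"ay": 0,"az": 0},{"hand": 1,"dx": 0,"dy": -2,"dz": 0,"ax": 0,"ay": 0,"az": 0},{"hand": 1,"dx": 0,"dy": -2,"dz": 0,"ax": 0,"ay": 0,"az": 0},{"hand": 1,"dx": 0,"dy": -3,"dz": 0,"ax": 0,"ay": 0,"az": 0},{"hand": 1,"dx": 0,"dy": -3,"dz": 0,"ax": 0,"ay": 0,"az": 0}]'

```text
time_s: 7.07
position: [0.4985, 0.294, 0.3036]
tool_rot: [[0.639, -0.001, 0.769], [-0.769, -0.0, 0.639], [-0.0, -1.0, -0.001]]
ft_force: [-0.2, 0.7, 0.3]
grip_width: 0.085
```

```bash
python3 -c "
from h import *
mag()
go([.50,.06,.30],None,59)
im=imaging.get_image('top');cv2.imwrite('pics/t5.png',cv2.resize(im[80:230,180:380,::-1],None,fx=4,fy=4,interpolation=2))"
```

```text
t 7.07 p [0.4985 0.294  0.3036] zyaw 39.73 tilt [-3.e-04 -1.e+00 -5.e-04] w 0.085 F [-0.2  0.7  0.3] q [ 18.8  22.7  61.1   0.   96.2 -20.9]
dxyz cm [ 0.2  12.56 -0.15] ay -3.27
r 0.20489911788784826 ang 132.5122546329797 Fz tool [-0.65651209 -0.27443359  0.27181363] T [-0.00917513  0.01068905 -0.03563707]
t 7.07 p [0.4985 0.294  0.3036] zyaw 39.73 tilt [-3.e-04 -1.e+00 -5.e-04] w 0.085 F [-0.2  0.7  0.3] q [ 18.8  22.7  61.1   0.   96.2 -20.9]
dxyz cm [ 18.09   0.36 -14.85] ay -19.27
```

View pics/t5.png

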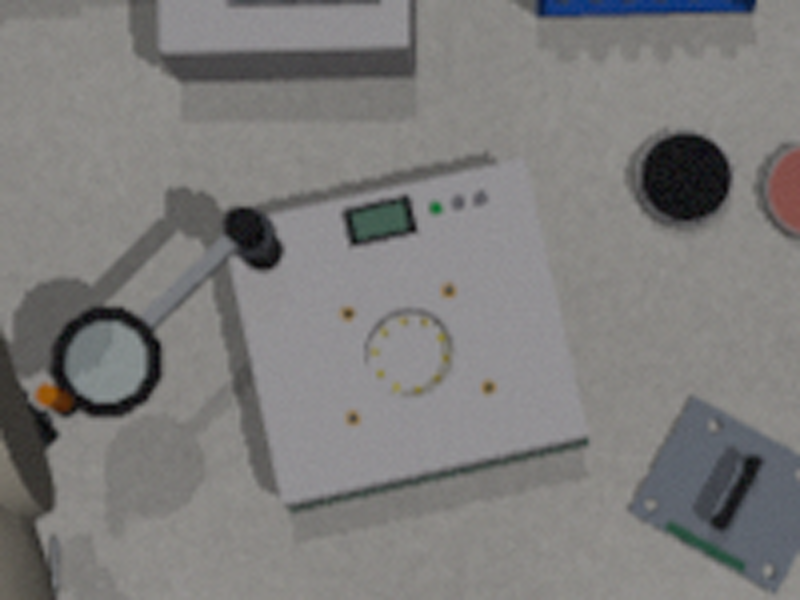

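The clear top view shows the magnifier out to the left. The threads in this crop are FL (353,418), FR (488,387), RL (348,313) and RR (449,291). Next I'll move over the well for a wrist view, then on to the cover.

jog_arm --rows '[{"hand": 1,"dx": 0,"dy": 0,"dz": 0,"ax": 0,"ay": -6.4,"az": 0},{"hand": 1,"dx": 0,"dy": 0,"dz": 0,"ax": 0,"ay": -6.4,"az": 0},{"hand": 1,"dx": 0,"dy": 0,"dz": 0,"ax": 0,"ay": -6.4,"az": 0},{"hand": 1,"dx": 2,"dy": 0,"dz": -3.3,"ax": 0,"ay": 0,"az": 0},{"hand": 1,"dx": 2,"dy": 0,"dz": -3.3,"ax": 0,"ay": 0,"az": 0}]'

```text
time_s: 7.53
position: [0.4987, 0.2171, 0.3021]
tool_rot: [[0.858, 0.0, 0.513], [-0.513, 0.0, 0.858], [0.0, -1.0, 0.0]]
ft_force: [1.7, -0.5, 0.5]
grip_width: 0.0855
```

jog_arm --rows '[{"hand": 1,"dx": 2,"dy": 0,"dz": -3.3,"ax": 0,"ay": 0,"az": 0},{"hand": 1,"dx": 2,"dy": 0,"dz": -3.3,"ax": 0,"ay": 0,"az": 0},{"hand": 1,"dx": 2,"dy": 0,"dz": -3.3,"ax": 0,"ay": 0,"az": 0},{"hand": 1,"dx": 2,"dy": 0,"dz": -3.3,"ax": 0,"ay": 0,"az": 0},{"hand": 1,"dx": 0,"dy": 0,"dz": 0,"ax": 0,"ay": 0,"az": 0}]'

```text
time_s: 7.95
position: [0.4997, 0.0571, 0.3025]
tool_rot: [[0.853, 0.001, 0.521], [-0.521, -0.002, 0.853], [0.001, -1.0, -0.001]]
ft_force: [0.2, 0.4, 0.9]
grip_width: 0.0852
```

```bash
python3 - <<'E'
from h import *
import pickle
np.set_printoptions(precision=4,suppress=True)
s=status.observe();go([.419,-.2645,.25],s,59.2)
im=imaging.get_image('wrist');cv2.imwrite('pics/w6.png',im[:,:,::-1]);pickle.dump(s,open("w6.pkl","wb"))
kt=crop([(353,418),(488,387),(348,313),(449,291)],4,(180,80)); 
v,r,W=fit(CH,[("top",kt,None)],.07);print("well",v[:2],np.degrees(v[2]),r)
print(proj("wrist",W,s))
E
```

```text
t 7.95 p [0.4997 0.0571 0.3025] zyaw 58.58 tilt [ 0.0014 -1.     -0.0012] w 0.0852 F [0.2 0.4 0.9] q [ -6.9  14.5  73.4  -0.1  92.1 -65.5]
dxyz cm [  9.87   5.3  -31.65] ay -0.62
well [0.5457 0.0195] 11.30717492340986 [-0.0971 -0.0178  0.1859  0.1124 -0.1258  0.0312  0.037  -0.128 ]
[[319.2585 155.1321]
 [252.7061 216.1468]
 [356.7719 212.6468]
 [307.1531 254.0523]]
```

View pics/w6.png

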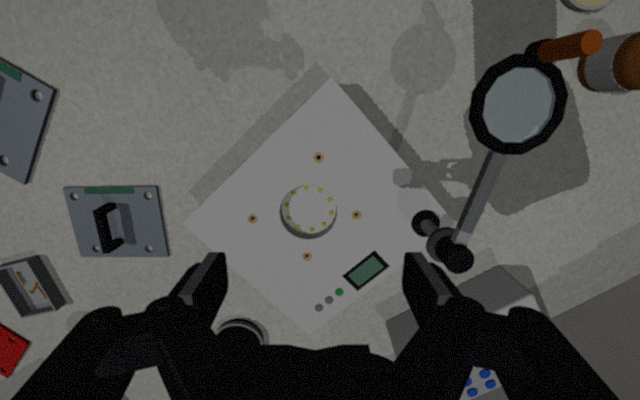

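```bash
python3 - <<'E'
import cv2
w=cv2.imread("pics/w6.png")
a=cv2.resize(w[140:270,235:375],None,fx=4,fy=4,interpolation=2);b=cv2.resize(w[175:270,55:180],None,fx=5,fy=5,interpolation=2)
cv2.imwrite("pics/w6a.png",a);cv2.imwrite("pics/w6b.png",b)
E
```

```text
(no output)
```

View pics/w6a.png

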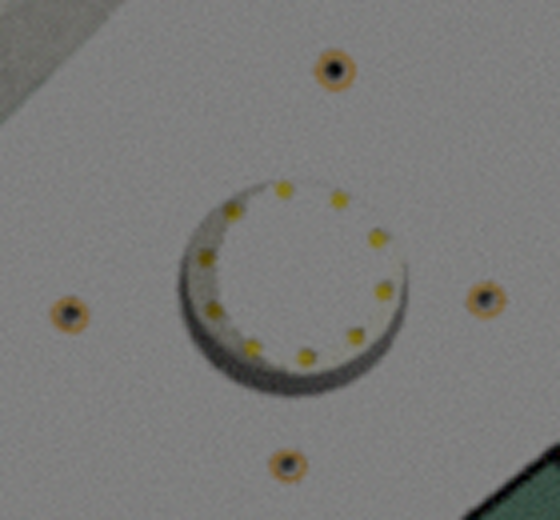

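View pics/w6b.png

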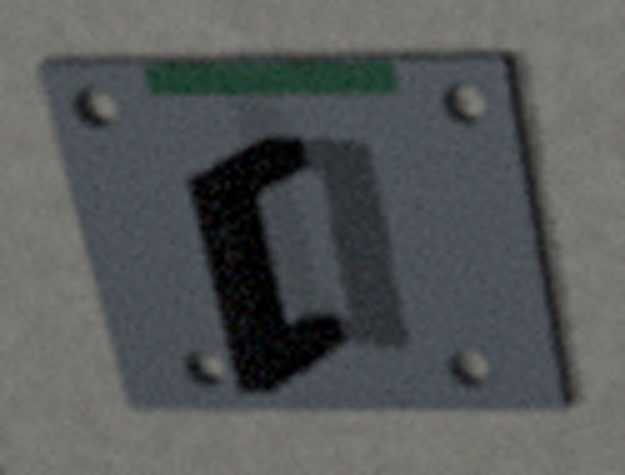

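```bash
python3 - <<'E'
from h import *
import pickle
np.set_printoptions(precision=4,suppress=True)
s=pickle.load(open("w6.pkl","rb"))
kw=crop([(335,70),(70,314),(486,299),(288,465)],4,(235,140))
v,r,W=fit(CH,[("wrist",kw,s)],.07);print("well",v[:2],np.degrees(v[2]),r)
cw=crop([(467,102),(98,105),(470,367),(206,368)],5,(55,175))
v,r,W=fit(CH,[("wrist",cw,s)],.003);print("cover",v[:2],np.degrees(v[2]),r)
E
```

```text
well [0.5475 0.0174] 11.461696424683671 [ 0.0054  0.07    0.0647  0.0083 -0.095   0.014   0.0264 -0.12  ]
cover [ 0.4216 -0.2689] -30.93494215440811 [-0.1482  0.3081  0.0665  0.2968 -0.1124 -0.1873  0.2159 -0.5114]
```

jog_arm --rows '[{"hand": 1,"dx": 1.23,"dy": 0,"dz": -3.95,"ax": 0,"ay": -0.5,"az": 0},{"hand": 1,"dx": 1.23,"dy": 0,"dz": -3.95,"ax": 0,"ay": 0,"az": 0},{"hand": 1,"dx": 1.23,"dy": 0,"dz": -3.95,"ax": 0,"ay": 0,"az": 0},{"hand": 1,"dx": 1.23,"dy": 0,"dz": -3.95,"ax": 0,"ay": 0,"az": 0},{"hand": 1,"dx": 1.23,"dy": 0,"dz": -3.95,"ax": 0,"ay": 0,"az": 0}]'

```text
time_s: 8.42
position: [0.4511, -0.1396, 0.3027]
tool_rot: [[0.862, 0.001, 0.507], [-0.507, -0.0, 0.862], [0.001, -1.0, 0.0]]
ft_force: [1.1, -0.3, 0.2]
grip_width: 0.0855
```

jog_arm --rows '[{"hand": 1,"dx": 1.23,"dy": 0,"dz": -3.95,"ax": 0,"ay": 0,"az": 0},{"hand": 1,"dx": 1.23,"dy": 0,"dz": -3.95,"ax": 0,"ay": 0,"az": 0},{"hand": 1,"dx": 1.23,"dy": 0,"dz": -3.95,"ax": 0,"ay": 0,"az": 0},{"hand": 1,"dx": 0,"dy": 4,"dz": 0,"ax": 0,"ay": 0,"az": 0},{"hand": 1,"dx": 0,"dy": 4,"dz": 0,"ax": 0,"ay": 0,"az": 0}]'

```text
time_s: 8.83
position: [0.4236, -0.2617, 0.2226]
tool_rot: [[0.86, 0.004, 0.511], [-0.511, -0.004, 0.86], [0.005, -1.0, -0.001]]
ft_force: [-0.0, 0.1, -0.6]
grip_width: 0.0852
```

jog_arm --rows '[{"hand": 1,"dx": 0,"dy": 3,"dz": 0,"ax": 0,"ay": 0,"az": 0},{"hand": 1,"dx": 0,"dy": 2,"dz": 0,"ax": 0,"ay": 0,"az": 0},{"hand": 1,"dx": 0,"dy": 0,"dz": 0,"ax": 0,"ay": 0,"az": 0},{"hand": 1,"dx": 0,"dy": 0,"dz": 0,"ax": 0,"ay": 0,"az": 0},{"hand": 1,"dx": 0,"dy": 0,"dz": 0,"ax": 0,"ay": 0,"az": 0}]'

```text
time_s: 9.25
position: [0.4238, -0.2598, 0.1739]
tool_rot: [[0.861, 0.002, 0.508], [-0.508, -0.002, 0.861], [0.003, -1.0, -0.001]]
ft_force: [1.0, 0.1, 0.3]
grip_width: 0.0854
```

```bash
python3 - <<'E'
from h import *
import pickle
s=status.observe();go([.420,-.265,.017],s,59.1)
im=imaging.get_image('wrist');cv2.imwrite('pics/w7.png',im[:,:,::-1]);pickle.dump(s,open("w7.pkl","wb"))
E
```

```text
t 9.25 p [ 0.4238 -0.2598  0.1739] zyaw 59.47 tilt [ 2.7e-03 -1.0e+00 -6.0e-04] w 0.0854 F [1.  0.1 0.3] q [ -45.2   19.5   88.2    0.    72.1 -104.7]
dxyz cm [-0.11 15.69 -0.63] ay 0.37
```

View pics/w7.png

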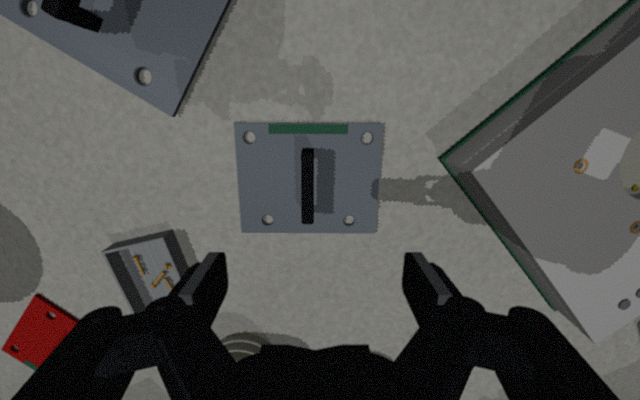

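```bash
python3 - <<'E'
import cv2
w=cv2.imread("pics/w7.png")
cv2.imwrite("pics/w7a.png",cv2.resize(w[110:245,225:395],None,fx=4.4,fy=4.4,interpolation=2))
E
```

```text
(no output)
```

View pics/w7a.png

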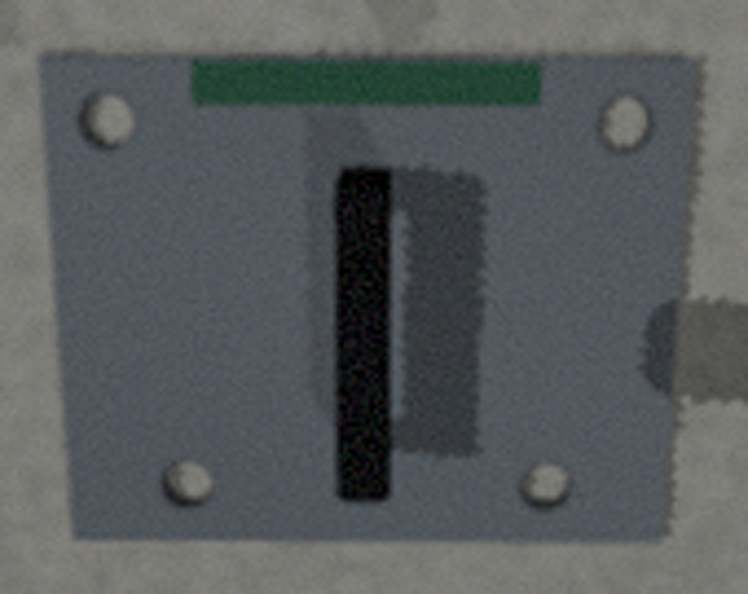

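```bash
python3 - <<'E'
from h import *
import pickle
np.set_printoptions(precision=4,suppress=True)
s=pickle.load(open("w7.pkl","rb"))
cw=crop([(625,122),(108,120),(546,484),(189,483)],4.4,(225,110))
v,r,W=fit(CH,[("wrist",cw,s)],.006);print("cover",v[:2],np.degrees(v[2]),r)
b=crop([(364,168),(364,500),(364,335)],4.4,(225,110));B=atz("wrist",b,.043,s);print("bar",B,"tool",(B-s["position"])@s["tool_rot"]*100)
p=np.r_[v[:2],.017];go(p,s,np.degrees(v[2])+90)
E
```

```text
cover [ 0.4213 -0.2667] -30.71056310754856 [ 0.204  -0.1083 -0.2041 -0.049   0.1624  0.1584 -0.1631  0.0674]
bar [[ 0.3879 -0.2464  0.043 ]
 [ 0.4508 -0.2841  0.043 ]
 [ 0.4183 -0.2647  0.043 ]] tool [[-3.8131 13.0807 -0.6623]
 [ 3.5252 13.1005 -0.7114]
 [-0.2616 13.0902 -0.6856]]
t 9.25 p [ 0.4238 -0.2598  0.1739] zyaw 59.47 tilt [ 0.0027 -1.     -0.0006] w 0.0854 F [1.  0.1 0.3] q [ -45.2   19.5   88.2    0.    72.1 -104.7]
dxyz cm [ 0.09 15.69 -0.71] ay 0.18
```

jog_arm --rows '[{"hand": 1,"dx": 0,"dy": 2,"dz": -0.7,"ax": 0,"ay": 0.2,"az": 0},{"hand": 1,"dx": 0,"dy": 3,"dz": 0,"ax": 0,"ay": 0,"az": 0},{"hand": 1,"dx": 0,"dy": 3,"dz": 0,"ax": 0,"ay": 0,"az": 0},{"hand": 1,"dx": 0,"dy": 3,"dz": 0,"ax": 0,"ay": 0,"az": 0},{"hand": 1,"dx": 0,"dy": 2,"dz": 0,"ax": 0,"ay": 0,"az": 0}]'

```text
time_s: 9.72
position: [0.4195, -0.2658, 0.0415]
tool_rot: [[0.859, 0.001, 0.512], [-0.512, -0.001, 0.859], [0.001, -1.0, -0.0]]
ft_force: [-0.5, -0.6, -0.2]
grip_width: 0.0853
```

jog_arm --rows '[{"hand": 1,"dx": 0,"dy": 1.5,"dz": 0,"ax": 0,"ay": 0,"az": 0},{"hand": 1,"dx": 0,"dy": 1,"dz": 0,"ax": 0,"ay": 0,"az": 0},{"hand": 0.6,"dx": 0,"dy": 0,"dz": 0,"ax": 0,"ay": 0,"az": 0},{"hand": 0.6,"dx": 0,"dy": 0,"dz": 0,"ax": 0,"ay": 0,"az": 0},{"hand": 0.6,"dx": 0,"dy": 0,"dz": 0,"ax": 0,"ay": 0,"az": 0}]'

```text
time_s: 10.13
position: [0.42, -0.2663, 0.0187]
tool_rot: [[0.859, 0.002, 0.512], [-0.512, -0.002, 0.859], [0.003, -1.0, -0.001]]
ft_force: [0.5, -0.6, 0.2]
grip_width: 0.0521
```

```bash
python3 - <<'E'
from h import *
s=status.observe();go([.4208,-.2658,.017],s,59.2)
im=imaging.get_image('wrist');cv2.imwrite('pics/w8.png',im[:,:,::-1])
E
```

```text
t 10.13 p [ 0.42   -0.2663  0.0187] zyaw 59.23 tilt [ 2.6e-03 -1.0e+00 -7.0e-04] w 0.0521 F [ 0.5 -0.6  0.2] q [ -46.    32.2   99.     0.    48.7 -105.3]
dxyz cm [0.04 0.17 0.09] ay 0.03
```

View pics/w8.png

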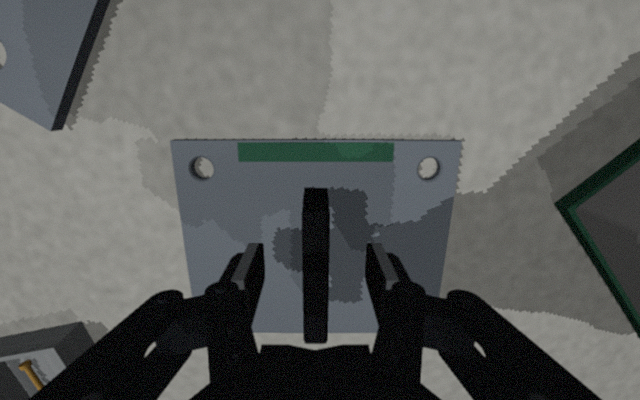

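The bar (x≈315) sits centred between the fingers (263 and 370) and square to them, so I close.

jog_arm --newtons 60 --rows '[{"hand": 0,"dx": 0,"dy": 0.1,"dz": 0,"ax": 0,"ay": 0,"az": 0},{"hand": 0,"dx": 0,"dy": 0,"dz": 0,"ax": 0,"ay": 0,"az": 0},{"hand": 0,"dx": 0,"dy": 0,"dz": 0,"ax": 0,"ay": 0,"az": 0},{"hand": 0,"dx": 0,"dy": 0,"dz": 0,"ax": 0,"ay": 0,"az": 0},{"hand": 0,"dx": 0,"dy": 0,"dz": 0,"ax": 0,"ay": 0,"az": 0}]'

```text
time_s: 10.6
position: [0.4194, -0.2658, 0.0168]
tool_rot: [[0.859, 0.001, 0.512], [-0.512, -0.0, 0.859], [0.001, -1.0, -0.0]]
ft_force: [-0.5, 0.8, 5.7]
grip_width: 0.0111
```

jog_arm --rows '[{"hand": 0,"dx": 0,"dy": 0,"dz": 0,"ax": 0,"ay": 0,"az": 0},{"hand": 0,"dx": 0,"dy": 0,"dz": 0,"ax": 0,"ay": 0,"az": 0},{"hand": 0,"dx": 0,"dy": 0,"dz": 0,"ax": 0,"ay": 0,"az": 0},{"hand": 0,"dx": 0,"dy": -0.3,"dz": 0,"ax": 0,"ay": 0,"az": 0},{"hand": 0,"dx": 0,"dy": -0.5,"dz": 0,"ax": 0,"ay": 0,"az": 0}]'

```text
time_s: 11.02
position: [0.4188, -0.2653, 0.024]
tool_rot: [[0.859, -0.001, 0.512], [-0.512, 0.001, 0.859], [-0.002, -1.0, 0.0]]
ft_force: [-0.2, -0.1, -3.5]
grip_width: 0.0109
```

```bash
python3 - <<'E'
from h import *
s=status.observe();go([.4208,-.2658,.017],s,59.2)
E
```

```text
t 11.02 p [ 0.4188 -0.2653  0.024 ] zyaw 59.22 tilt [-1.7e-03 -1.0e+00  4.0e-04] w 0.0109 F [-0.2 -0.1 -3.5] q [ -46.1   31.6   98.8   -0.    49.7 -105.3]
dxyz cm [0.2  0.7  0.06] ay 0.02
```

jog_arm --rows '[{"hand": 0,"dx": 0,"dy": -1.5,"dz": 0,"ax": 0,"ay": 0,"az": 0},{"hand": 0,"dx": 0,"dy": -2.5,"dz": 0,"ax": 0,"ay": 0,"az": 0},{"hand": 0,"dx": 0,"dy": -3,"dz": 0,"ax": 0,"ay": 0,"az": 0},{"hand": 0,"dx": 0,"dy": -3,"dz": 0,"ax": 0,"ay": 0,"az": 0},{"hand": 0,"dx": 0,"dy": -2.5,"dz": 0,"ax": 0,"ay": 0,"az": 0}]'

```text
time_s: 11.43
position: [0.419, -0.2655, 0.1514]
tool_rot: [[0.859, 0.0, 0.512], [-0.512, -0.0, 0.859], [0.0, -1.0, -0.0]]
ft_force: [0.7, -0.7, -3.0]
grip_width: 0.0107
```

jog_arm --rows '[{"hand": 0,"dx": 0,"dy": -1.5,"dz": 0,"ax": 0,"ay": -3,"az": 0},{"hand": 0,"dx": 0,"dy": 0,"dz": 0,"ax": 0,"ay": -5,"az": 0},{"hand": 0,"dx": 0,"dy": 0,"dz": 0,"ax": 0,"ay": -5,"az": 0},{"hand": 0,"dx": 0,"dy": 0,"dz": 0,"ax": 0,"ay": -5,"az": 0},{"hand": 0,"dx": 0,"dy": 0,"dz": 0,"ax": 0,"ay": -5,"az": 0}]'

```text
time_s: 11.85
position: [0.4189, -0.2654, 0.1644]
tool_rot: [[0.991, -0.001, 0.131], [-0.131, 0.0, 0.991], [-0.001, -1.0, 0.0]]
ft_force: [-0.3, 0.6, -4.0]
grip_width: 0.0107
```

jog_arm --rows '[{"hand": 0,"dx": 0,"dy": 0,"dz": 0,"ax": 0,"ay": -5,"az": 0},{"hand": 0,"dx": 0,"dy": 0,"dz": 0,"ax": 0,"ay": -5,"az": 0},{"hand": 0,"dx": 0,"dy": 0,"dz": 0,"ax": 0,"ay": -5,"az": 0},{"hand": 0,"dx": 0,"dy": 0,"dz": 0,"ax": 0,"ay": -4.3,"az": 0},{"hand": 0,"dx": 0,"dy": 0,"dz": 0,"ax": 0,"ay": 0,"az": 0}]'

```text
time_s: 12.27
position: [0.4189, -0.2654, 0.1643]
tool_rot: [[0.979, -0.001, -0.202], [0.202, 0.001, 0.979], [-0.001, -1.0, 0.001]]
ft_force: [0.1, -0.1, -3.2]
grip_width: 0.0109
```

```bash
python3 - <<'E'
from h import *
import pickle
s=status.observe();go([.546,.0185,.17],s,101.4)
im=imaging.get_image('wrist');cv2.imwrite('pics/w9.png',im[:,:,::-1]);pickle.dump(s,open("w9.pkl","wb"))
im=imaging.get_image('top');cv2.imwrite('pics/t9.png',cv2.resize(im[110:260,250:450,::-1],None,fx=4,fy=4,interpolation=2))
im=imaging.get_image('side');cv2.imwrite('pics/s9.png',cv2.resize(im[180:320,240:440,::-1],None,fx=4,fy=4,interpolation=2))
E
```

```text
t 12.27 p [ 0.4189 -0.2654  0.1643] zyaw 101.66 tilt [-5.e-04 -1.e+00  7.e-04] w 0.0109 F [ 0.1 -0.1 -3.2] q [ -46.1   20.1   89.1   -0.    70.8 -147.7]
dxyz cm [18.19 -0.56 25.24] ay 0.26
```

View pics/w9.png

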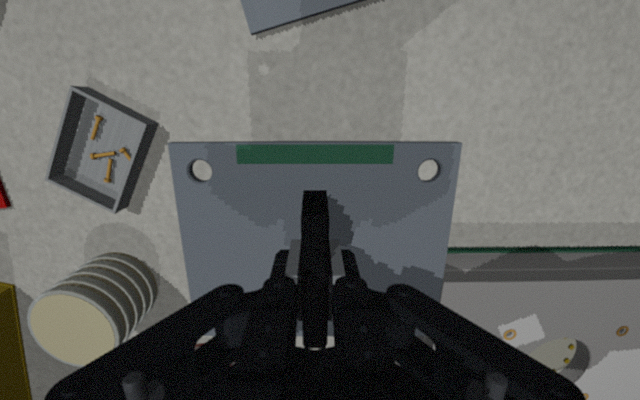

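View pics/t9.png

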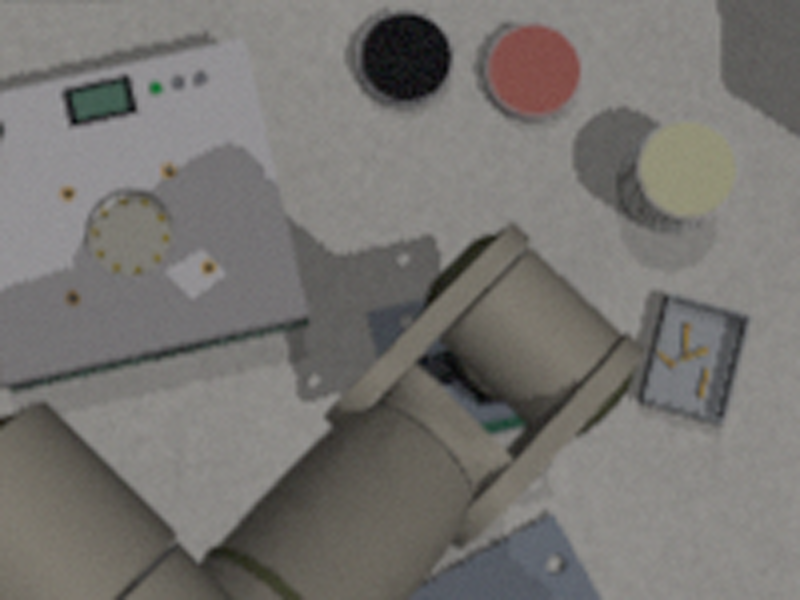

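View pics/s9.png

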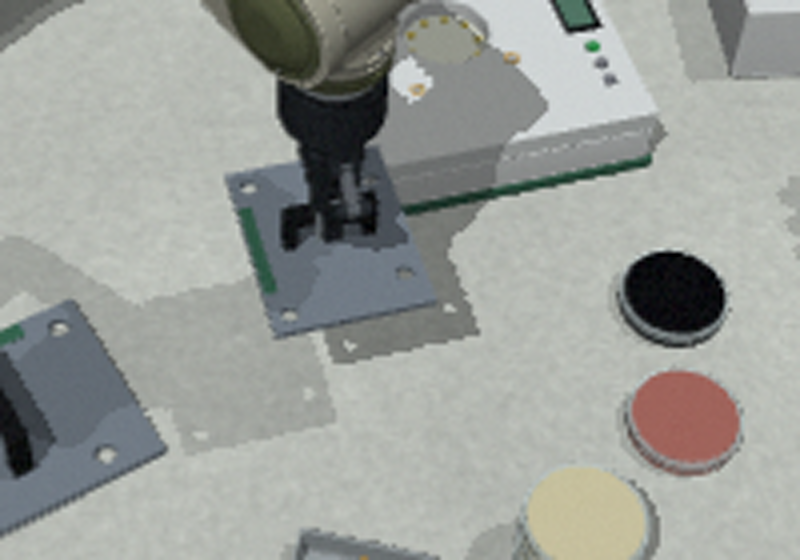

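```bash
python3 - <<'E'
import cv2
w=cv2.imread("pics/w9.png")
cv2.imwrite("pics/w9a.png",cv2.resize(w[130:200,160:470],None,fx=2.5,fy=2.5,interpolation=2))
a=w[145:195,170:240];b=w[145:195,395:465]
cv2.imwrite("pics/w9b.png",cv2.resize(cv2.hconcat([a,b]),None,fx=5.5,fy=5.5,interpolation=2))
E
```

```text
(no output)
```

View pics/w9b.png

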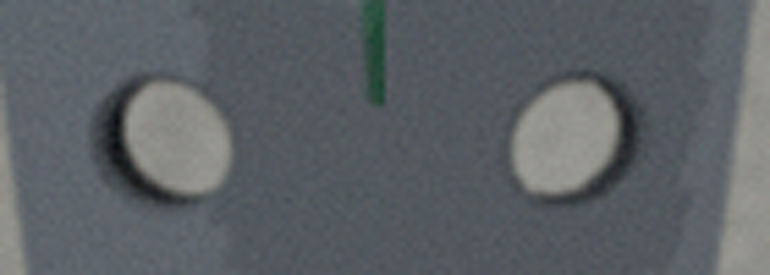

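```bash
cat >> h.py <<'E'
def plate_in_tool(px,ytop):
    m=CM["wrist"];T=np.array(m["tool_from_camera"])
    d=cv2.undistortPoints(np.array(px,float).reshape(-1,1,2),m["K"],m["distortion"]).reshape(-1,2)
    d=np.c_[d,np.ones(len(d))]@T[:3,:3].T;o=T[:3,3]
    return o+d*((ytop-o[1])/d[:,1])[:,None]
E
python3 - <<'E'
from h import *
np.set_printoptions(precision=4,suppress=True)
for y in (.011,.013): print(plate_in_tool([(200.2,169.6),(428.9,169.5)],y)*1000)
import pickle
s=pickle.load(open("w9.pkl","rb"))
# predict side-view holes
c=s["position"]+s["tool_rot"]@np.array([0,.011,0])
E
```

```text
[[-43.2391  11.     -60.1095]
 [-43.3695  11.      59.3671]]
[[-42.824   13.     -60.8872]
 [-42.9562  13.      60.1393]]
```

jog_arm --rows '[{"hand": 0,"dx": 1,"dy": 0,"dz": 1.4,"ax": 0,"ay": 0,"az": 0},{"hand": 0,"dx": 1.6,"dy": 0,"dz": 2.24,"ax": 0,"ay": 0,"az": 0},{"hand": 0,"dx": 2,"dy": 0,"dz": 2.8,"ax": 0,"ay": 0,"az": 0},{"hand": 0,"dx": 2,"dy": 0,"dz": 2.8,"ax": 0,"ay": 0,"az": 0},{"hand": 0,"dx": 2,"dy": 0,"dz": 2.8,"ax": 0,"ay": 0,"az": 0}]'

```text
time_s: 12.83
position: [0.4797, -0.1292, 0.1644]
tool_rot: [[0.98, -0.0, -0.197], [0.197, 0.0, 0.98], [-0.0, -1.0, 0.0]]
ft_force: [0.5, -0.1, -3.8]
grip_width: 0.0111
```

jog_arm --rows '[{"hand": 0,"dx": 2,"dy": 0,"dz": 2.8,"ax": 0,"ay": 0,"az": 0},{"hand": 0,"dx": 2,"dy": 0,"dz": 2.8,"ax": 0,"ay": 0,"az": 0},{"hand": 0,"dx": 2,"dy": 0,"dz": 2.8,"ax": 0,"ay": 0,"az": 0},{"hand": 0,"dx": 1.6,"dy": 0,"dz": 2.24,"ax": 0,"ay": 0,"az": 0},{"hand": 0,"dx": 1,"dy": 0,"dz": 1.4,"ax": 0,"ay": 0,"az": 0}]'

```text
time_s: 13.25
position: [0.5402, 0.0073, 0.1642]
tool_rot: [[0.98, -0.0, -0.2], [0.2, 0.001, 0.98], [0.0, -1.0, 0.001]]
ft_force: [-0.6, -0.9, -3.4]
grip_width: 0.0109
```

jog_arm --rows '[{"hand": 0,"dx": 0.5,"dy": 0,"dz": 0.7,"ax": 0,"ay": 0.2,"az": 0},{"hand": 0,"dx": 0,"dy": 0,"dz": 0,"ax": 0,"ay": 0,"az": 0},{"hand": 0,"dx": 0,"dy": 0,"dz": 0,"ax": 0,"ay": 0,"az": 0},{"hand": 0,"dx": 0,"dy": 0,"dz": 0,"ax": 0,"ay": 0,"az": 0},{"hand": 0,"dx": 0,"dy": 0,"dz": 0,"ax": 0,"ay": 0,"az": 0}]'

```text
time_s: 13.67
position: [0.5429, 0.0113, 0.1644]
tool_rot: [[0.981, -0.0, -0.194], [0.194, -0.0, 0.981], [-0.0, -1.0, -0.0]]
ft_force: [-0.2, 0.4, -3.6]
grip_width: 0.011
```

```bash
python3 - <<'E'
from h import *
import pickle
s=status.observe();go([.5448,.018,.13],s,101.45)
for n in ("wrist","side","top"):
    im=imaging.get_image(n);cv2.imwrite(f'pics/{n}10.png',im[:,:,::-1])
im=cv2.imread("pics/side10.png");cv2.imwrite('pics/s10.png',cv2.resize(im[120:250,290:430],None,fx=4.5,fy=4.5,interpolation=2))
E
```

```text
t 13.67 p [0.5429 0.0113 0.1644] zyaw 101.21 tilt [-2.e-04 -1.e+00 -1.e-04] w 0.011 F [-0.2  0.4 -3.6] q [ -11.3   24.4   81.8   -0.    73.7 -112.5]
dxyz cm [0.32 3.44 0.62] ay -0.24
```

View pics/s10.png

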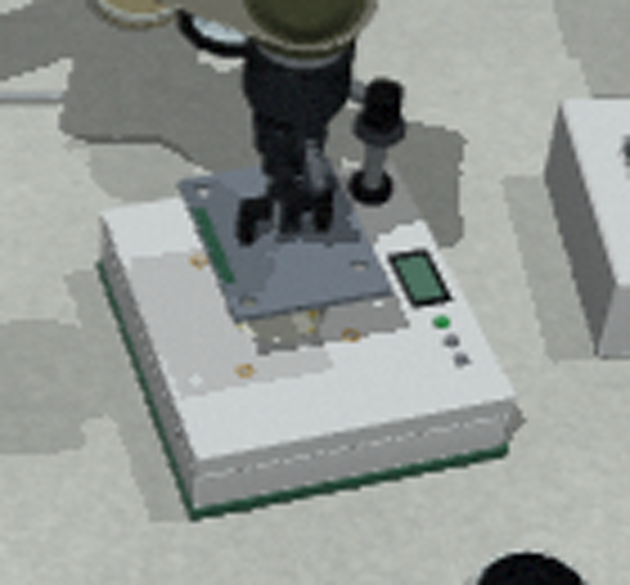

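View pics/wrist10.png

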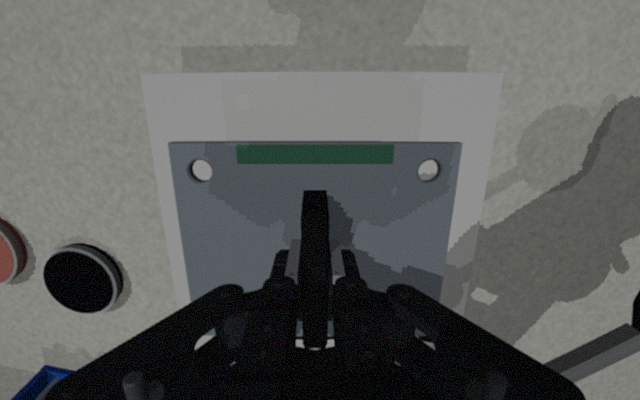

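View pics/top10.png

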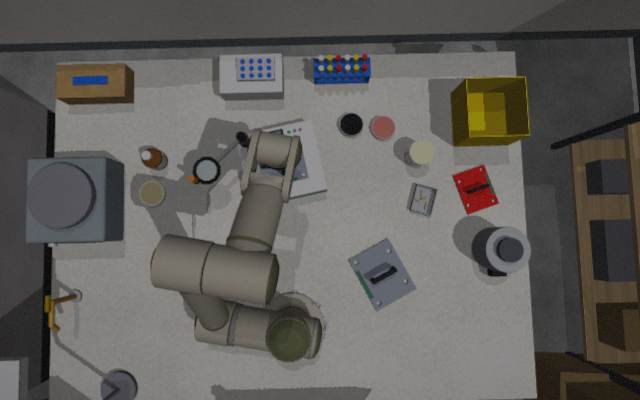

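jog_arm --rows '[{"hand": 0,"dx": 0.3,"dy": 0,"dz": 0.6,"ax": 0,"ay": -0.2,"az": 0},{"hand": 0,"dx": 0,"dy": 1,"dz": 0,"ax": 0,"ay": 0,"az": 0},{"hand": 0,"dx": 0,"dy": 1.5,"dz": 0,"ax": 0,"ay": 0,"az": 0},{"hand": 0,"dx": 0,"dy": 1.5,"dz": 0,"ax": 0,"ay": 0,"az": 0},{"hand": 0,"dx": 0,"dy": 1,"dz": 0,"ax": 0,"ay": 0,"az": 0}]'

```text
time_s: 14.23
position: [0.5446, 0.0193, 0.1131]
tool_rot: [[0.98, -0.001, -0.2], [0.2, 0.0, 0.98], [-0.001, -1.0, 0.001]]
ft_force: [-0.2, 0.5, -5.3]
grip_width: 0.0107
```

jog_arm --rows '[{"hand": 0,"dx": 0,"dy": 0,"dz": 0,"ax": 0,"ay": 0,"az": 0},{"hand": 0,"dx": 0,"dy": 0,"dz": 0,"ax": 0,"ay": 0,"az": 0},{"hand": 0,"dx": 0,"dy": 0,"dz": 0,"ax": 0,"ay": 0,"az": 0},{"hand": 0,"dx": 0,"dy": 0,"dz": 0,"ax": 0,"ay": 0,"az": 0},{"hand": 0,"dx": 0,"dy": 0,"dz": 0,"ax": 0,"ay": 0,"az": 0}]'

```text
time_s: 14.65
position: [0.5453, 0.0189, 0.1151]
tool_rot: [[0.98, 0.001, -0.2], [0.2, -0.0, 0.98], [0.001, -1.0, -0.001]]
ft_force: [-0.2, 0.8, -3.6]
grip_width: 0.011
```

```bash
python3 - <<'E'
from h import *
import pickle
s=status.observe();go([.5448,.018,.0977],s,101.45);pickle.dump(s,open("p11.pkl","wb"))
for n in ("wrist","side"):
    im=imaging.get_image(n);cv2.imwrite(f'pics/{n}11.png',im[:,:,::-1])
im=cv2.imread("pics/side11.png");cv2.imwrite('pics/s11.png',cv2.resize(im[150:225,310:400],None,fx=7.5,fy=7.5,interpolation=2))
w=cv2.imread("pics/wrist11.png")
a=w[145:195,170:240];b=w[145:195,395:465]
cv2.imwrite("pics/w11b.png",cv2.resize(cv2.hconcat([a,b]),None,fx=5.5,fy=5.5,interpolation=2))
E
```

```text
t 14.65 p [0.5453 0.0189 0.1151] zyaw 101.51 tilt [ 1.3e-03 -1.0e+00 -5.0e-04] w 0.011 F [-0.2  0.8 -3.6] q [ -10.5   27.8   85.4   -0.    66.8 -112. ]
dxyz cm [-0.06  1.74 -0.08] ay 0.06
```

View pics/s11.png

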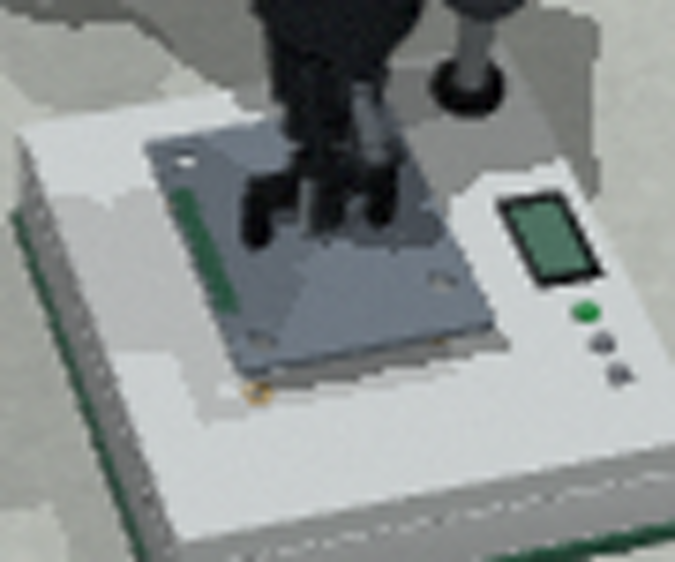

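View pics/w11b.png

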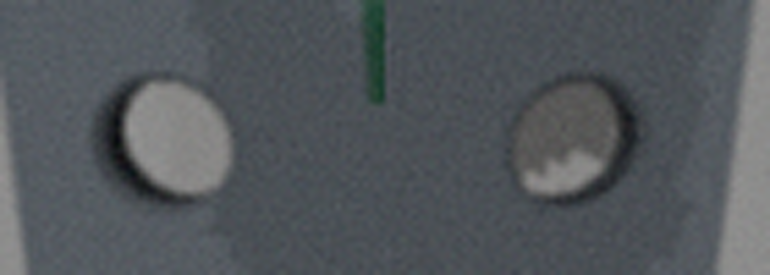

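View pics/wrist11.png

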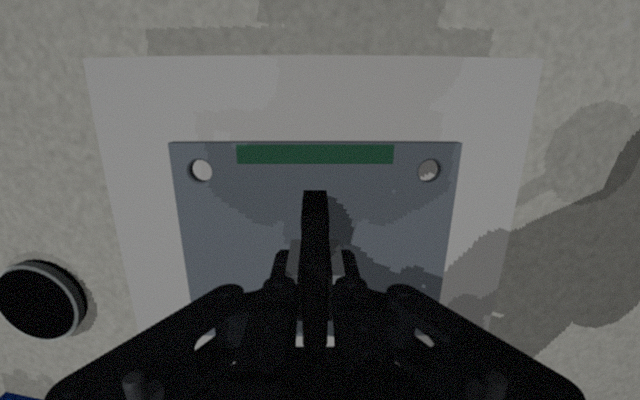

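```bash
python3 - <<'E'
from h import *
import pickle
np.set_printoptions(precision=4,suppress=True)
s=pickle.load(open("p11.pkl","rb"))
px=crop([(185,160),(262,339),(np.nan,np.nan),(443,281)],7.5,(310,150))
v,r,W=fit(CH,[("side",px,None)],s["position"][2]-.0117);print("plate side",v[:2],np.degrees(v[2]),r)
c=s["position"]+s["tool_rot"]@np.array([.0020,0,-.0002]);print("plate fk",c)
print("side thread FR now",atz("side",crop([(258,392)],7.5,(310,150)),.07))
print("well side FR", np.array([.5438,.0198])+np.array([[np.cos(.2012),-np.sin(.2012)],[np.sin(.2012),np.cos(.2012)]])@[-.045,-.06])
E
```

```text
plate side [0.5438 0.0212] 11.561383623280708 [ 0.0338 -0.198   0.1263  0.1969  0.      0.     -0.1613 -0.0095]
plate fk [0.5473 0.0191 0.1151]
side thread FR now [[ 0.5114 -0.0475  0.07  ]]
well side FR [ 0.5117 -0.048 ]
```

jog_arm --rows '[{"hand": 0,"dx": 0,"dy": 0.3,"dz": -0.15,"ax": 0,"ay": 0,"az": 0},{"hand": 0,"dx": 0,"dy": 0.4,"dz": 0,"ax": 0,"ay": 0,"az": 0},{"hand": 0,"dx": 0,"dy": 0.4,"dz": 0,"ax": 0,"ay": 0,"az": 0},{"hand": 0,"dx": 0,"dy": 0.4,"dz": 0,"ax": 0,"ay": 0,"az": 0},{"hand": 0,"dx": 0,"dy": 0.2,"dz": 0,"ax": 0,"ay": 0,"az": 0}]'

```text
time_s: 15.17
position: [0.5449, 0.0175, 0.0965]
tool_rot: [[0.98, -0.001, -0.2], [0.2, 0.0, 0.98], [-0.001, -1.0, 0.0]]
ft_force: [-0.1, 0.9, -3.3]
grip_width: 0.011
```

jog_arm --rows '[{"hand": 0,"dx": 0,"dy": 0,"dz": 0,"ax": 0,"ay": 0,"az": 0},{"hand": 0,"dx": 0,"dy": 0,"dz": 0,"ax": 0,"ay": 0,"az": 0},{"hand": 0,"dx": 0,"dy": 0,"dz": 0,"ax": 0,"ay": 0,"az": 0},{"hand": 0,"dx": 0,"dy": 0,"dz": 0,"ax": 0,"ay": 0,"az": 0},{"hand": 0,"dx": 0,"dy": 0,"dz": 0,"ax": 0,"ay": 0,"az": 0}]'

```text
time_s: 15.58
position: [0.5453, 0.0175, 0.0975]
tool_rot: [[0.98, 0.0, -0.2], [0.2, -0.0, 0.98], [0.0, -1.0, -0.0]]
ft_force: [-0.9, -0.0, -2.4]
grip_width: 0.0105
```

```bash
cat > look.py <<'E'
from h import *
import pickle,sys
k=sys.argv[1]
s=status.observe();go([.5455,.0176,.0975],s,101.45);pickle.dump(s,open(f"p{k}.pkl","wb"))
for n in ("wrist","side"):
    im=imaging.get_image(n);cv2.imwrite(f'pics/{n}{k}.png',im[:,:,::-1])
im=cv2.imread(f"pics/side{k}.png");cv2.imwrite(f'pics/s{k}.png',cv2.resize(im[150:225,310:400],None,fx=8,fy=8,interpolation=2))
w=cv2.imread(f"pics/wrist{k}.png")
a=w[145:195,170:240];b=w[145:195,395:465]
cv2.imwrite(f"pics/w{k}b.png",cv2.resize(cv2.hconcat([a,b]),None,fx=5.5,fy=5.5,interpolation=2))
print([s["time_s"],status.observe()["position"]])
E
python3 look.py 12
```

```text
t 15.58 p [0.5453 0.0175 0.0975] zyaw 101.52 tilt [ 3.e-04 -1.e+00 -1.e-04] w 0.0105 F [-0.9 -0.  -2.4] q [ -10.6   29.1   86.6   -0.    64.4 -112.1]
dxyz cm [ 0.02 -0.    0.01] ay 0.07
[15.5833, array([0.54524857, 0.01745287, 0.09743107])]
```

View pics/s12.png

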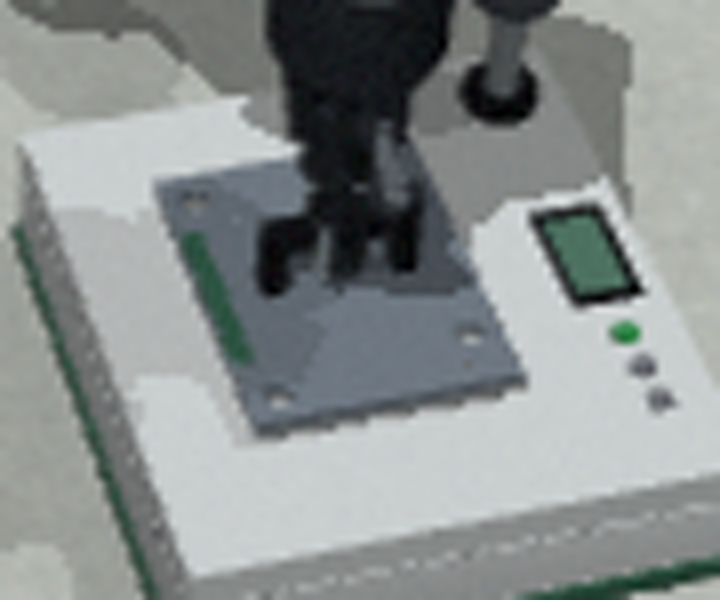

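View pics/w12b.png

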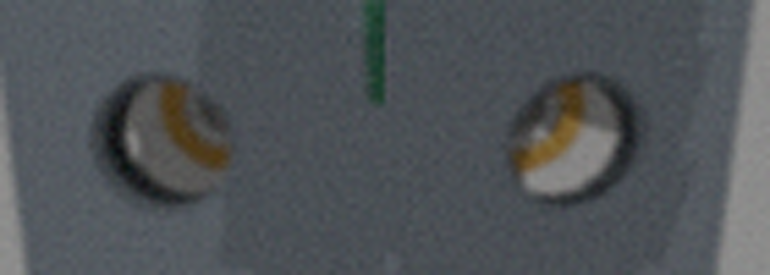

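```bash
cat > pred.py <<'E'
from h import *
import sys
k=sys.argv[1];h=float(sys.argv[2]);dx=float(sys.argv[3])/1000;dz=float(sys.argv[4])/1000
m=CM["wrist"];T=np.linalg.inv(m["tool_from_camera"])
def pt(P): return cv2.projectPoints(np.array(P,float),cv2.Rodrigues(T[:3,:3])[0],T[:3,3],m["K"],m["distortion"])[0].reshape(-1,2)
w=cv2.imread(f"pics/wrist{k}.png")
def c2(u,left): 
    o=np.array([170,145]) if left else np.array([395,145])
    q=(u-o+.5)*8-.5
    return q if left else q+[70*8,0]
a=w[145:195,170:240];b=w[145:195,395:465]
im=cv2.resize(cv2.hconcat([a,b]),None,fx=8,fy=8,interpolation=2)
# left in image = -z tool = FR
t=np.linspace(0,2*np.pi,60)
for left,z in ((1,-.060),(0,.060)):
    cx,cz=-.045+.0020,z-.0003
    for r,y,col,o in ((.006,.0117,(255,255,0),0),(.006,.0177,(255,0,255),0),(.003,.0177+h,(0,0,255),1),(.0045,.0177+h,(0,255,0),1)):
        P=np.c_[cx+o*dx+r*np.cos(t),np.full(60,y),cz+o*dz+r*np.sin(t)]
        q=c2(pt(P),left);cv2.polylines(im,[np.round(q).astype(int)],True,col,1)
cv2.imwrite(f"pics/pred{k}_{sys.argv[5]}.png",im[:,:1120] if im.shape[1]<=800 else cv2.resize(im,None,fx=.71,fy=.71,interpolation=3))
E
python3 pred.py 12 .010 0 0 a
```

```text
(no output)
```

View pics/pred12_a.png

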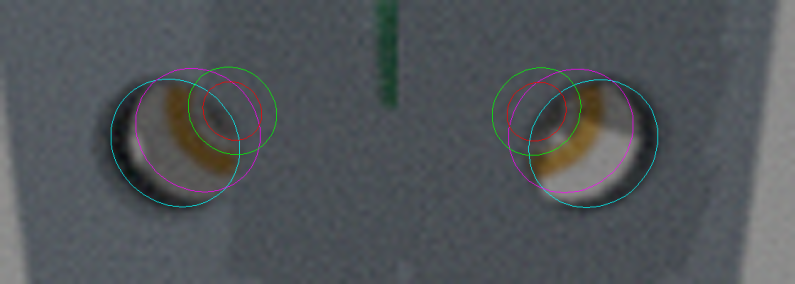

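```bash
python3 - <<'E'
import cv2
w=cv2.imread("pics/wrist12.png").astype(float)
a=w[153:187,182:222];b=w[153:187,408:448]
im=cv2.resize(cv2.hconcat([a,b]),None,fx=10,fy=10,interpolation=2)
im=((im-20)*1.8).clip(0,255)
cv2.imwrite("pics/w12z.png",im)
v=cv2.imread("pics/w6.png");c=[v[147:167,308:328],v[208:228,242:262],v[204:224,346:366],v[246:266,297:317]]
cv2.imwrite("pics/w6z.png",cv2.resize(cv2.hconcat(c),None,fx=10,fy=10,interpolation=2))
E
```

```text
[ WARN:0@0.054] global loadsave.cpp:1063 imwrite_ Unsupported depth image for selected encoder is fallbacked to CV_8U.
```

View pics/w12z.png

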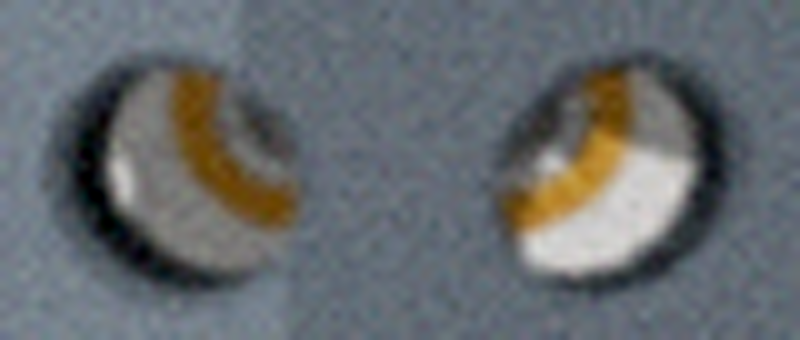

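View pics/w6z.png

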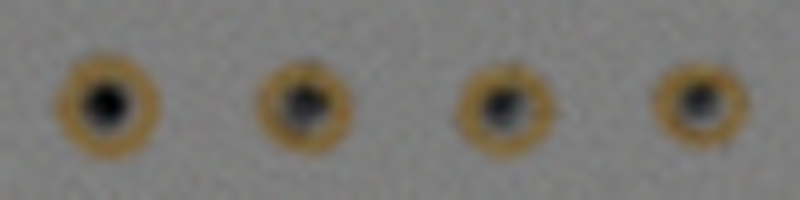

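```bash
cat > ringfit.py <<'E'
from h import *
m=CM["wrist"];T=np.array(m["tool_from_camera"])
def tool(px,y):
    d=cv2.undistortPoints(np.array(px,float).reshape(-1,1,2),m["K"],m["distortion"]).reshape(-1,2)
    d=np.c_[d,np.ones(len(d))]@T[:3,:3].T;o=T[:3,3];return o+d*((y-o[1])/d[:,1])[:,None]
L=lambda p:crop(p,10,(182,153));Rr=lambda p:crop(np.array(p)-[400,0],10,(408,153))
oL=L([(172,80),(175,125),(190,165),(215,200),(250,225),(275,232)]);oR=Rr([(635,80),(635,115),(620,155),(595,190),(560,215),(520,235)])
iL=L([(222,90),(225,120),(240,155),(265,178),(295,188)]);iR=Rr([(588,80),(588,110),(575,150),(545,175),(505,195)])
def f(v,r=None,h=None):
    x,z,th,y,ro,ri=v; res=[]
    for s,o,i in ((-1,oL,iL),(1,oR,iR)):
        c=np.array([x-.045-s*th*.06,z+s*.06-th*.045])  # small rotation
        for q,rr in ((o,ro),(i,ri)):
            P=tool(q,y)[:,[0,2]];res+=list((np.linalg.norm(P-c,axis=1)-rr)*1000)
    return np.array(res+[(y-.0277)*1000*PY,(ro-.006)*1000*PR,(ri-.004)*1000*PR])
for PY,PR in ((0,0),(.3,.3),(3,0),(3,1)):
    r=least_squares(f,[.002,0,0,.0277,.006,.004]);print(PY,PR,np.round(r.x*1000,2),"rms",np.sqrt(np.mean(r.fun[:-3]**2)).round(2))
E
python3 ringfit.py
```

```text
0 0 [ 2.   -0.09  1.53 30.39  7.91  5.08] rms 0.12
0.3 0.3 [ 2.03 -0.1   1.39 28.53  7.18  4.42] rms 0.16
3 0 [ 2.01 -0.1   1.33 27.72  6.89  4.17] rms 0.19
3 1 [ 2.09 -0.09  1.4  27.69  6.78  4.11] rms 0.2
```

```bash
python3 - <<'E'
from h import *
np.set_printoptions(precision=4,suppress=True)
px=crop([(193,202),(281,395),(np.nan,np.nan),(470,337)],8,(310,150))
v,r,W=fit(CH,[("side",px,None)],.0858);print("plate side",v[:2],np.degrees(v[2]),r)
s=cv2.imread("pics/side12.png");cv2.imwrite("pics/s12w.png",s[60:260,220:480].repeat(3,0).repeat(3,1))
E
```

```text
plate side [0.5437 0.0179] 11.866127390089378 [ 0.3645  0.1711 -0.1747  0.3244  0.      0.     -0.1762 -0.4804]
```

View pics/s12w.png

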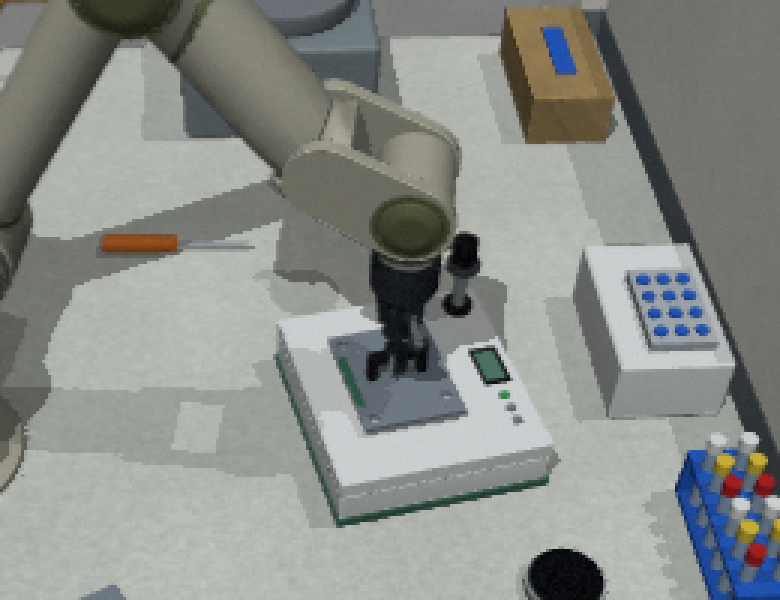

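```bash
python3 - <<'E'
import cv2
for k in ("11","12"):
    s=cv2.imread(f"pics/side{k}.png");cv2.imwrite(f"pics/s{k}z.png",cv2.resize(s[165:208,325:379],None,fx=14,fy=14,interpolation=2))
E
```

```text
(no output)
```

View pics/s12z.png

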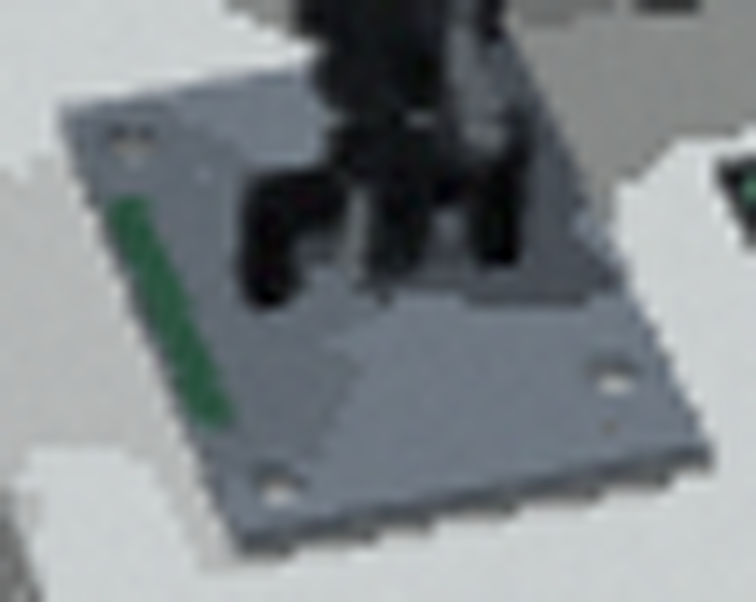

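```bash
python3 - <<'E'
from h import *
np.set_printoptions(precision=4,suppress=True)
loc=[CH[0],CH[1],CH[3],(-.06,.075),(-.06,-.075),(.06,-.075)]
px=crop([(131,139),(277,485),(612,375),(62,106),(236,537),(714,446)],14,(325,165))
for z in (.0848,.0858,.0868):
    v,r,W=fit(loc,[("side",px,None)],z);print("plate side",v[:2],np.degrees(v[2]),r)
E
```

```text
plate side [0.5443 0.0201] 11.352425910245273 [ 0.3469  0.1635  0.0672 -0.2716 -0.1554 -0.2926  0.0285  0.3622  0.0629
  0.0347 -0.3396  0.081 ]
plate side [0.5441 0.0192] 11.345635071431357 [ 0.337   0.1491  0.0616 -0.265  -0.1393 -0.2907  0.0147  0.3457  0.054
  0.0445 -0.318   0.0881]
plate side [0.5439 0.0182] 11.338833199116454 [ 0.3271  0.1346  0.0559 -0.2585 -0.1231 -0.2888  0.0009  0.3291  0.045
  0.0544 -0.2963  0.0953]
```

```bash
python3 - <<'E'
from h import *
np.set_printoptions(precision=4,suppress=True)
im=imaging.get_image('top');cv2.imwrite('pics/t13.png',cv2.resize(im[120:200,150:270,::-1],None,fx=6,fy=6,interpolation=2))
k=atz("top",crop([(48,392)],4,(180,80)),.214);print("knob t5",k)
a=k[0,:2]-[.637,.143];print(np.linalg.norm(a),np.degrees(np.arctan2(a[1],a[0])))
go([.5453,.0176,.0975],None,101.45)
E
```

```text
knob t5 [[0.4998 0.2904 0.214 ]]
0.20137767348708266 132.9408523423327
t 15.73 p [0.5453 0.0175 0.0974] zyaw 101.52 tilt [ 0.0002 -1.     -0.0001] w 0.0112 F [-0.7  0.2 -4.6] q [ -10.6   29.1   86.6    0.    64.4 -112.1]
dxyz cm [ 0.01 -0.01  0.01] ay 0.07
```

View pics/t13.png

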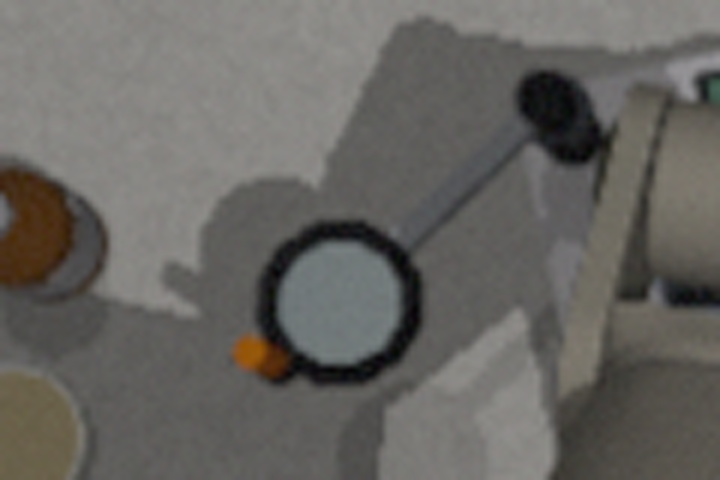

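The magnifier is home: the knob measures 132.9° and the predicted stop is 133°. It was also pushed against a hard stop with 30 N. The plate is level, about 10 mm above the housing, and aligned by both the wrist and side views, so I'll hand in.

```bash
python3 -c "
from rig import job
print(job.close_job())"
```

```text
the job is handed in; nothing more can be done
None
```

I swung the magnifier out to its stop, then picked up the small grey cover plate by its handle. I handed in at about 15.7 s of the 59 s, with the arm still holding the plate over the light well.

- **Magnifier:** I pushed the knob until the stop resisted with about 30 N. After I let go, the top view put it at 132.9°, against about 133° predicted for the end detent. A later picture showed it still out there.
- **Plate position:** The plate is level within about 0.1° and its underside is about 10 mm above the housing; one loose fit gave up to 12.7 mm. The green stripe is at the counter's front.
- **Hole alignment:** Through the two front holes, the wrist camera showed the brass threads centred to about 0.3 mm, with about 0.1° of turn. I could not look straight through the rear holes.
- **Checks that disagreed:** The first side-view fit, from hole centres only, put the plate 1.9 mm off sideways. Refitting with the plate's corners gave 0.7 mm. The top camera's absolute position for the well differs from the wrist camera's by about 2 mm, which is within the stated calibration.
- **Rest of the scene:** Away from the magnifier stop, the wrist force never went above about 6 N, so there was no sign of the plate touching the counter. I made no contact with the dishes, tray, screwdriver or bottle.

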